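# Ready the rock scanner

## Task

Get the rock scanner ready: press the red latch paddle and let the clear cover swing open by itself without touching the cover, then find the one plate that drops fully home over the dowel pins and leave it seated there, with the plates that do not fit back flat on the dark blue mat. Move the dark scanned block from the black sample bed to the yellow pad and lay all the lighter sawn blocks on the bed, not stacked. Set the red lamp lever to 45 degrees, at the green line, and leave everything else where it is.

Things in the scene. Friction and masses are not known exactly. Their poses are not given: they have to be found in the camera images.
- scanner: Rock scanner fixed to the bench: white deck 30 mm high, 176 mm in its x, y from -105 to +90 mm; a 14 mm high grey ledge on its -y side out to y = -160 mm; behind (x 108 to 228 mm) a rack, equally high, with two spare fixtures, not used. Origin on the bench, straight under the middle of the dowel fixture; x points away from the robot, y to the left, z up.
- fixture_top (a point): Middle of the top face of the blue dowel fixture in use (108 x 92 x 8 mm, fixed on the deck under the cover; face 38 mm above the bench), where a plate's underside comes to lie. Two 10 mm steel pins stand 20 mm above it, tapered over the top 8 mm, at opposite sides of this point: +-36 mm along x and up to 24 mm along y. Their pattern varies from start to start. Axes as the scanner's.
- cover (a joint): Clear sprung dust cover over the dowel fixture (156 x 150 x 64 mm, standing on the deck), hinged along the deck's +y edge (78 mm from the scanner origin). 0 = shut and latched; once unlatched its spring swings it outwards (towards scanner +y) to about 1.85 rad and keeps it there, clear of the deck. It is not to be touched.
- latch_pad (a point): Middle of the upper face of the red latch paddle (44 mm in scanner x, 62 mm in scanner y) on the scanner's -y side, about 48 mm above the bench, 139 mm from the scanner origin; press here, straight down. It gives on a spring: about 3 N and 5 mm free the cover, 11 mm and 5 N is the stop. A red hook stands 49 mm above the deck at 44 mm from this point towards the cover.
- mat: Dark blue plate mat fixed to the bench, 130 mm (x) x 330 mm (y) x 3 mm; the three plates start here. Origin under its centre.
- bed: Black rubber sample bed fixed to the bench, 100 mm (x) x 260 mm (y) x 4 mm, with a yellow line at either end. Origin under its centre.
- pad: Yellow pad for finished samples, fixed to the bench, 110 mm (x) x 80 mm (y) x 4 mm. Origin under its centre.
- done_mid (a point): Centre of the dark, nearly black sawn block that has been scanned already, 80 x 48 x 40 mm (its x, y, z), about 0.38 kg; it starts lying somewhere on the sample bed, z up.
- lever_pivot (a point): Pivot of the lamp lever, on the grey lamp unit (120 x 60 x 36 mm, fixed), 45 mm above the bench. x = the direction of positive lever angles, y = the pivot axis, z up.
- lever_knob (a point): Centre of the red cross-bar at the end of the lamp lever, 95 mm from the pivot. The bar is 22 mm thick and 40 mm long, parallel to the pivot axis.
- lever (a joint): Lamp lever angle in rad: 0 = straight up, positive leans away from the robot (towards the pivot point's +x), range -0.6 to 1.2. It stays where it is left (about 1.3 N at the knob moves it). The white scale disc beside it has black lines every 15 degrees and a thick green line at 45 degrees (0.785 rad).
- plateA_grip (a point): Centre, 24 mm above the underside, of an aluminium plate 100 (x) x 84 (y) x 8 mm, 0.22 kg, with two 13 mm holes and a black handle block in the middle, 44 (x) x 16 (y) mm, from 8 to 40 mm up. Plates differ only in hole pattern. The right one drops over both pins with its x along the fixture's x, either way round; a wrong one stays on the pin tips, 20 mm too high. z up.
- plateB_grip (a point): Centre, 24 mm above the underside, of an aluminium plate 100 (x) x 84 (y) x 8 mm, 0.22 kg, with two 13 mm holes and a black handle block in the middle, 44 (x) x 16 (y) mm, from 8 to 40 mm up. Plates differ only in hole pattern. The right one drops over both pins with its x along the fixture's x, either way round; a wrong one stays on the pin tips, 20 mm too high. z up.
- plateC_grip (a point): Centre, 24 mm above the underside, of an aluminium plate 100 (x) x 84 (y) x 8 mm, 0.22 kg, with two 13 mm holes and a black handle block in the middle, 44 (x) x 16 (y) mm, from 8 to 40 mm up. Plates differ only in hole pattern. The right one drops over both pins with its x along the fixture's x, either way round; a wrong one stays on the pin tips, 20 mm too high. z up.
- rock1_mid (a point): Centre of a sawn rock block, grey, 78 x 46 x 40 mm (its x, y, z), about 0.36 kg, lying on the bench with z up. Two or three such blocks are there.
- rock2_mid (a point): Centre of a sawn rock block, sand-coloured, 72 x 50 x 36 mm (its x, y, z), about 0.36 kg, lying on the bench with z up. Two or three such blocks are there.
- rock3_mid (a point): Centre of a sawn rock block, red-brown, 82 x 42 x 44 mm (its x, y, z), about 0.36 kg, lying on the bench with z up. Two or three such blocks are there.
- brush: Bystander: small brush 150 mm long, lying. Leave it alone. Origin at its underside.
- jar: Bystander: lidded jar, 56 mm wide, 85 mm tall. Leave it alone. Origin at its underside.
- mug: Bystander: blue mug, 80 mm wide, 90 mm tall. Leave it alone. Origin at its underside.
- boulder1: Bystander: grey rough rock, 100 mm wide, 85 mm tall. Leave it alone. Origin at its underside.
- boulder2: Bystander: dark rough rock, 84 mm wide, 60 mm tall. Leave it alone. Origin at its underside.
- boulder3: Bystander: brown rough rock, 90 mm wide, 65 mm tall. Leave it alone. Origin at its underside.

How it is judged:
On the way, in this order (a step that is already met when the one before it is completed fails the run):
1. the cover has sprung open (value of joint cover above 1.5 rad), for 0.2 s.
2. the plate that fits is seated flush over the dowel pins (((horizontal distance between plateA_grip and fixture_top below 0.004 m and z of plateA_grip in the frame of fixture_top between 0.021 and 0.0265 m and angle between the x axis of plateA_grip and the x axis of fixture_top, either way round below 0.08 rad and angle between plateA_grip's own z axis and vertical below 0.05 rad) or (horizontal distance between plateB_grip and fixture_top below 0.004 m and z of plateB_grip in the frame of fixture_top between 0.021 and 0.0265 m and angle between the x axis of plateB_grip and the x axis of fixture_top, either way round below 0.08 rad and angle between plateB_grip's own z axis and vertical below 0.05 rad) or (horizontal distance between plateC_grip and fixture_top below 0.004 m and z of plateC_grip in the frame of fixture_top between 0.021 and 0.0265 m and angle between the x axis of plateC_grip and the x axis of fixture_top, either way round below 0.08 rad and angle between plateC_grip's own z axis and vertical below 0.05 rad))), for 0.2 s.
At the end, for the whole second after the job is handed in: Cover open over 1.5 rad; fitting plate level, within 4 mm of the pin centre and 2.5 mm of the fixture face; other plates level on the mat, centres over it; light blocks on the bed, dark one on the yellow pad, not stacked, centres over it; lever at 45 degrees within 6 (value of joint cover above 1.5 rad and ((horizontal distance between plateA_grip and fixture_top below 0.004 m and z of plateA_grip in the frame of fixture_top between 0.021 and 0.0265 m and angle between the x axis of plateA_grip and the x axis of fixture_top, either way round below 0.08 rad and angle between plateA_grip's own z axis and vertical below 0.05 rad) or (horizontal distance between plateB_grip and fixture_top below 0.004 m and z of plateB_grip in the frame of fixture_top between 0.021 and 0.0265 m and angle between the x axis of plateB_grip and the x axis of fixture_top, either way round below 0.08 rad and angle between plateB_grip's own z axis and vertical below 0.05 rad) or (horizontal distance between plateC_grip and fixture_top below 0.004 m and z of plateC_grip in the frame of fixture_top between 0.021 and 0.0265 m and angle between the x axis of plateC_grip and the x axis of fixture_top, either way round below 0.08 rad and angle between plateC_grip's own z axis and vertical below 0.05 rad)) and value of joint lever between 0.675 and 0.895 rad and ((x of plateA_grip in the frame of mat between -0.065 and 0.065 m and y of plateA_grip in the frame of mat between -0.165 and 0.165 m and z of plateA_grip in the frame of mat between 0.018 and 0.031 m and angle between plateA_grip's own z axis and vertical below 0.08 rad) or horizontal distance between plateA_grip and fixture_top below 0.004 m) and ((x of plateB_grip in the frame of mat between -0.065 and 0.065 m and y of plateB_grip in the frame of mat between -0.165 and 0.165 m and z of plateB_grip in the frame of mat between 0.018 and 0.031 m and angle between plateB_grip's own z axis and vertical below 0.08 rad) or horizontal distance between plateB_grip and fixture_top below 0.004 m) and ((x of plateC_grip in the frame of mat between -0.065 and 0.065 m and y of plateC_grip in the frame of mat between -0.165 and 0.165 m and z of plateC_grip in the frame of mat between 0.018 and 0.031 m and angle between plateC_grip's own z axis and vertical below 0.08 rad) or horizontal distance between plateC_grip and fixture_top below 0.004 m) and x of rock1_mid in the frame of bed between -0.05 and 0.05 m and y of rock1_mid in the frame of bed between -0.13 and 0.13 m and z of rock1_mid in the frame of bed between 0.01 and 0.034 m and x of rock2_mid in the frame of bed between -0.05 and 0.05 m and y of rock2_mid in the frame of bed between -0.13 and 0.13 m and z of rock2_mid in the frame of bed between 0.01 and 0.034 m and x of rock3_mid in the frame of bed between -0.05 and 0.05 m and y of rock3_mid in the frame of bed between -0.13 and 0.13 m and z of rock3_mid in the frame of bed between 0.01 and 0.034 m and x of done_mid in the frame of pad between -0.055 and 0.055 m and y of done_mid in the frame of pad between -0.04 and 0.04 m and z of done_mid in the frame of pad between 0.01 and 0.034 m); the robot touches nothing.
It fails at once if the robot touches the cover (contact force between any of the arm, the fingers and cover above 1 N).
It fails at once if a bystander is moved by more than 5 cm (distance of any of brush, jar, mug, boulder1, boulder2, boulder3 from where it was at the start of the episode above 0.05 m).
Of rock1, rock2, rock3 only 2 to 3 are there at a start; the rules pass over those that are not, and their reading is None.
At some moment in a run one of rock1, rock2, rock3, done may be knocked a few centimetres aside while the robot is not near it.
It also fails if it takes over 210 s, if anything falls off the work surface, if the arm or the gripper's body presses on something with over 40 N, if the wrist force passes 120 N, or if a joint passes its speed limit or range.

## Robot

A 7-joint arm with a two-finger parallel gripper is mounted at the origin on the work surface. World frame = base frame: x ahead of the robot, y to its left, z up, the work surface at z = 0. Lengths are in m, angles in rad, forces in N, time in s.
With the tool pointing down it reaches from about 0.35 to 0.9 m from the base axis. Payload 8.1 kg.
Tool frame: the origin (TCP) lies between the finger pads; the fingertips stand 11 mm ahead of it and the grasp point (between the pads) lies 8 mm behind it; z points along the fingers, y is the direction in which the jaws open and shut (so a half turn about z gives the same grasp; the last joint's range is limited). The gripper opens to 85 mm and grips with 20 to 120 N. Pads are 22 mm wide; open, the fingers measure 114 mm over their backs; the gripper's body (76 mm by 85 mm) begins 54 mm behind the grasp point. The pads swing forward as they close: fully open they stand 13 mm farther back than shut.
Start: joints at [1.13, 0.434, 0.025, 1.573, -0.012, 1.134, -0.075], TCP at [0.207, -0.59, 0.242] pointing down, gripper open.
Joint ranges: [-2.62, 2.62], [-0.44, 2.09], [-1.27, 1.32], [0.08, 2.57], [-1.32, 4.46], [0.12, 2], [-2.74, 2.74]. Speed limits (rad/s): [2.22, 2.22, 3.01, 3.01, 3.14, 3.14, 3.14].

## Interface

Orientations are given as a unit quaternion [x, y, z, w].
In Python, from workcell import ctrl gives the robot as it stands.
- The arm moves only by the tool apply_moves, never from a script. Its argument "motion" is a list of rows, each an object of numbers: "hand": the opening, from 0 (shut) to 1 (fully open); "x", "y", "z": the shift along the tool's x, y, z in units of 50 mm (1.0 is 50 mm); "wx", "wy", "wz": the turn, a rotation vector about the tool's x, y, z in units of 6 degrees (1.0 is 6 degrees). A call has exactly 5 rows; each row shifts and turns the commanded pose from where the row before left it, along the tool's axes as they then stand; what a row does not reach is not made up. A row lasts 1/10 s, in which the tool goes at most 50 mm and 8.59 degrees, less where a joint would pass 70% of its speed; a pose out of reach is approached as far as the arm can. A call is refused whole if a number of a shift passes 1 or a number of a turn 1, either way. A call with a gripper value outside its range is refused whole. The fingers move at their own pace and stop on an object; "force" is the grip in N (left out, the last holds). Time passes only in rows, so rows that do not move let the fingers close, or fill a call up. It gives the time, the measured TCP pose, the force and the opening at its end, in the units of the state.
- ctrl.sense(): the state, without advancing time (a new reading comes with each control period).
- ctrl.capture(name): name is "side" or "top" or "wrist"; returns (picture, depth): 384x512x3 uint8, blue, green, red; 384x512 float32, m along the optical axis (not along the pixel's ray), 0 where there is no reading.
- ctrl.calibration(name): a dict with "camera_matrix" (3x3 intrinsics, pixels), "distortion" ([k1, k2, p1, p2, k3] as OpenCV has them; the pictures are not rectified), "pose" (4x4, takes a point from camera to world coordinates). Camera axes: x right, y up, looking along -z (the intrinsics and any distortion apply to the point x, -y, -z); pixel columns grow to the right and rows downward; lengths in m; the calibration is good to about 2 mm. A picture is of the moment at which its call begins: read the wrist's pose just before it. calibration takes no time and is no camera call; for the wrist camera it gives the pose at the moment of the call.
- ctrl.hand_in(): hands the job in, once; it reports no verdict.
The state is a dict: "t": time; "joint_positions": joint angles; "joint_vel": joint speeds; "tau": joint torques, N m; "tool_pos": TCP position; "tcp_rot": TCP orientation; "wrist_force": force on the tool from outside, world axes, zero at the start; "ft_torque": the same for the moment, N m; "grip_width": opening from 0.0 (shut) to 1.0 (fully open).
Only numpy, scipy, OpenCV 4.12 (cv2) and the standard library are available. Lean on these libraries where they do the work, as an engineer would, in place of code of your own. Each camera call takes 0.05 s, during which the arm holds its last target.

## Working session

There is one attempt and no reset: what is moved stays moved. The work goes in short steps, Python scripts to look and compute and a tool call to move; the robot and the scene stay as the last step left them, time stands still between calls to the robot, and variables do not carry over. Pictures are saved under pics/ and viewed, and the job is handed in when it is done.

Besides the shell and the picture viewer there is one more tool, called after ">>>" in YAML: its name, and indented under it one key for each argument. apply_moves: Moves the arm, as the interface text tells. Its arguments: {"type":"object","properties":{"motion":{"type":"array"},"force":{"type":"number"}},"required":["motion"]}

```bash
ls -la; mkdir -p pics; cat > h.py <<'E'
import numpy as np, cv2
from workcell import ctrl
from scipy.spatial.transform import Rotation as R
def cap(name,fn=None):
    cal=ctrl.calibration(name); im,d=ctrl.capture(name)
    im=np.array(im);d=np.array(d)
    if fn: cv2.imwrite('pics/'+fn+'.png',im); np.savez('pics/'+fn+'.npz',im=im,d=d,K=cal['camera_matrix'],D=cal['distortion'],P=cal['pose'])
    return im,d,cal
def load(fn):
    z=np.load('pics/'+fn+'.npz'); return z['im'],z['d'],dict(camera_matrix=z['K'],distortion=z['D'],pose=z['P'])
def rays(px,cal):
    px=np.asarray(px,float).reshape(-1,1,2)
    u=cv2.undistortPoints(px,np.array(cal['camera_matrix'],float),np.array(cal['distortion'],float)).reshape(-1,2)
    c=np.c_[u[:,0],-u[:,1],-np.ones(len(u))]
    P=np.array(cal['pose']); return P[:3,3],c@P[:3,:3].T
def plane(px,z,cal):
    o,r=rays(px,cal); return o+r*((z-o[2])/r[:,2])[:,None]
def pts(px,d,cal):
    px=np.asarray(px).reshape(-1,2); o,r=rays(px,cal)
    dd=d[np.round(px[:,1]).astype(int),np.round(px[:,0]).astype(int)]
    return o+r*dd[:,None]
def cloud(d,cal):
    v,u=np.mgrid[0:384,0:512]; px=np.c_[u.ravel(),v.ravel()]
    return pts(px,d,cal).reshape(384,512,3)
def proj(p,cal):
    P=np.array(cal['pose']); c=(np.asarray(p,float).reshape(-1,3)-P[:3,3])@P[:3,:3]
    c=c*[1,-1,-1]
    return cv2.projectPoints(c,np.zeros(3),np.zeros(3),np.array(cal['camera_matrix'],float),np.array(cal['distortion'],float))[0].reshape(-1,2)
def st():
    s=ctrl.sense(); r=R.from_quat(s['tcp_rot'])
    print('t',round(s['t'],2),'pos',np.round(s['tool_pos'],4),'F',np.round(s['wrist_force'],1),'grip',round(s['grip_width'],3))
    print('x',np.round(r.as_matrix()[:,0],3),'y',np.round(r.as_matrix()[:,1],3),'z',np.round(r.as_matrix()[:,2],3), 'q',np.round(s['joint_positions'],2))
    return s
E
python3 - <<'E'
from h import *
st()
for n in ['side','top','wrist']:
    im,d,c=cap(n,n+'0'); print(n,np.round(np.array(c['pose']),3).tolist(),np.round(c['camera_matrix'],1).tolist())
E
```

```text
total 12
drwxr-xr-x  3 agent agent 4096 Dec  6 23:22 .
drwxr-xr-x 23 root  root  4096 Dec  6 23:22 ..
drwxr-xr-x  2 agent agent 4096 Dec  6 23:22 pics
t 0.0 pos [ 0.2069 -0.5892  0.2415] F [-0.1 -0.3 -0.2] grip 0.999
x [ 0.944  0.331 -0.   ] y [ 0.331 -0.944 -0.002] z [-0.001  0.001 -1.   ] q [ 1.13  0.44  0.02  1.57 -0.01  1.13 -0.08]
side [[-0.874, 0.257, -0.412, 0.062], [-0.486, -0.44, 0.755, 0.97], [0.013, 0.86, 0.51, 0.79], [0.0, 0.0, 0.0, 1.0]] [[360.6, 0.0, 254.0], [0.0, 360.6, 190.9], [0.0, 0.0, 1.0]]
top [[-0.009, 0.981, -0.196, 0.356], [-1.0, -0.007, 0.015, -0.005], [0.014, 0.196, 0.98, 1.294], [0.0, 0.0, 0.0, 1.0]] [[396.9, 0.0, 257.0], [0.0, 396.9, 184.1], [0.0, 0.0, 1.0]]
wrist [[0.332, 0.896, 0.297, 0.283], [-0.943, 0.315, 0.103, -0.563], [-0.001, -0.314, 0.949, 0.372], [0.0, 0.0, 0.0, 1.0]] [[289.5, 0.0, 258.9], [0.0, 289.5, 195.6], [0.0, 0.0, 1.0]]
```

View pics/top0.png

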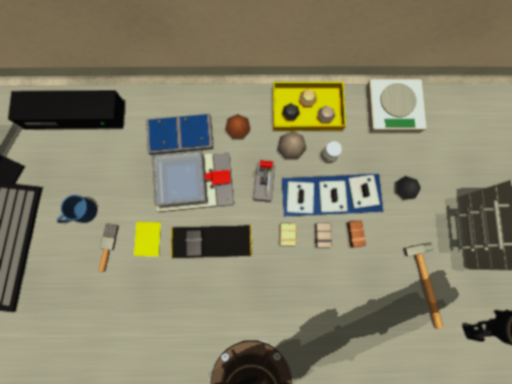

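View pics/side0.png

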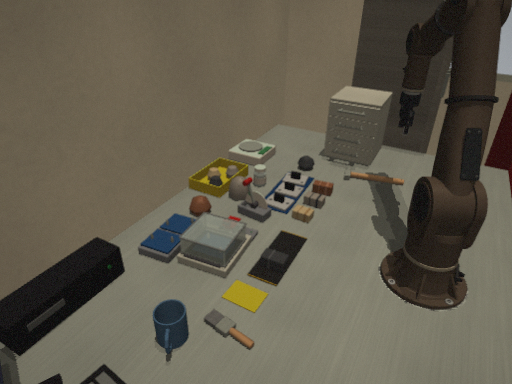

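View pics/wrist0.png

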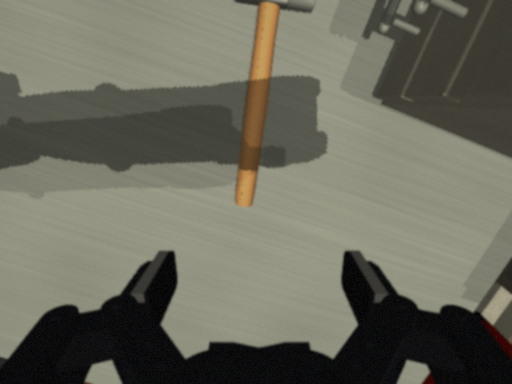

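```bash
python3 - <<'E'
from h import *
im,d,c=load('top0')
X=cloud(d,c)
hsv=cv2.cvtColor(im,cv2.COLOR_BGR2HSV)
def q(n,u,v,z):print(n,np.round(plane([[u,v]],z,c)[0],3),'depthpt',np.round(X[v,u],3))
q('paddle',221,178,.048);q('knob',266,164,.14);q('lampunit',263,186,.036)
for n,u,v in [('A',301,196),('B',334,195),('C',365,191)]: q(n,u,v,.04)
for n,u,v,z in [('r2',288,234,.036),('r1',323,235,.04),('r3',357,233,.044),('done',194,240,.044),('pad',147,239,.004),('bed',212,241,.004),('mat',332,195,.003),('cov',180,177,.094)]: q(n,u,v,z)
def rect(name,m):
    m=cv2.morphologyEx(m.astype(np.uint8),cv2.MORPH_OPEN,np.ones((2,2)))
    for cc in cv2.findContours(m,0,2)[0]:
        if cv2.contourArea(cc)>15: print(name,[np.round(v,1).tolist() if not np.isscalar(v) else round(v,1) for v in cv2.minAreaRect(cc)])
H,S,V=cv2.split(hsv)
rect('red',((H<6)|(H>174))&(S>180)&(V>120))
rect('yel',(H>20)&(H<35)&(S>180)&(V>120))
rect('blue',(H>100)&(H<125)&(S>120))
big=cv2.resize(im[130:270,140:390],None,fx=3.2,fy=3.2,interpolation=cv2.INTER_CUBIC)
cv2.imwrite('pics/topz.png',big)
E
```

```text
paddle [0.626 0.092 0.048] depthpt [0.627 0.092 0.046]
knob [ 0.648 -0.05   0.14 ] depthpt [ 0.647 -0.05   0.146]
lampunit [ 0.601 -0.043  0.036] depthpt [ 0.602 -0.043  0.033]
A [ 0.567 -0.165  0.04 ] depthpt [ 0.567 -0.165  0.04 ]
B [ 0.57  -0.271  0.04 ] depthpt [ 0.569 -0.271  0.042]
C [ 0.582 -0.372  0.04 ] depthpt [ 0.581 -0.371  0.043]
r2 [ 0.446 -0.12   0.036] depthpt [ 0.446 -0.12   0.037]
r1 [ 0.442 -0.23   0.04 ] depthpt [ 0.442 -0.231  0.037]
r3 [ 0.447 -0.337  0.044] depthpt [ 0.447 -0.338  0.043]
done [0.43  0.175 0.044] depthpt [0.43  0.175 0.042]
pad [0.436 0.332 0.004] depthpt [0.436 0.332 0.004]
bed [0.428 0.122 0.004] depthpt [0.428 0.122 0.009]
mat [ 0.576 -0.272  0.003] depthpt [ 0.57  -0.265  0.038]
cov [0.62  0.215 0.094] depthpt [0.621 0.215 0.092]
red [[218.2, 178.2], [13.0, 24.3], 85.6]
red [[266.5, 165.0], [6.0, 11.0], 90.0]
yel [[147.5, 239.5], [33.0, 25.0], 90.0]
yel [[323.0, 84.0], [2.0, 40.0], 90.0]
yel [[310.0, 105.5], [45.0, 72.0], 90.0]
blue [[79.5, 209.5], [23.0, 31.0], 90.0]
blue [[365.0, 199.0], [26.0, 34.0], 90.0]
blue [[286.5, 193.5], [27.0, 5.0], 90.0]
blue [[322.3, 195.9], [36.1, 55.1], 87.4]
blue [[378.9, 183.8], [16.5, 2.9], 78.7]
blue [[163.7, 134.6], [30.5, 26.9], 87.0]
blue [[195.0, 131.7], [30.2, 26.6], 84.8]
```

View pics/topz.png

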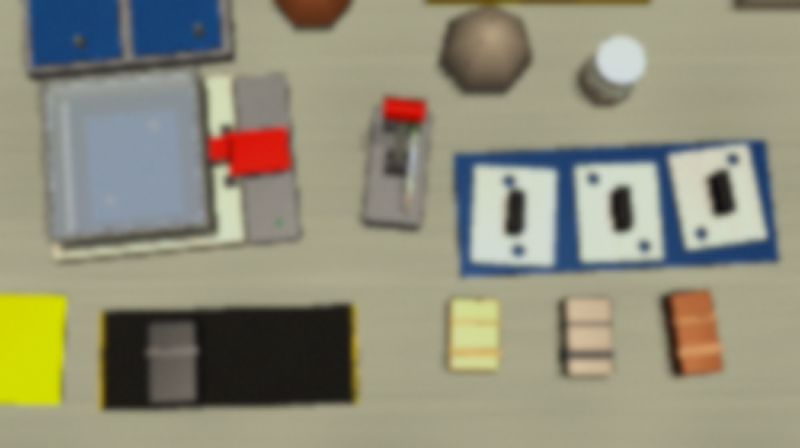

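>>> apply_moves:
  motion:
    - {"hand":0,"x":0.5,"y":-0.6,"z":-0.2,"wz":0.64}
    - {"hand":0,"x":0.6,"y":-0.65,"z":-0.2,"wz":0.64}
    - {"hand":0,"x":0.6,"y":-0.65,"z":-0.2,"wz":0.64}
    - {"hand":0,"x":0.6,"y":-0.65,"z":-0.2,"wz":0.64}
    - {"hand":0,"x":0.5,"y":-0.6,"z":-0.2,"wz":0.64}

```text
invalid input
```

```bash
cat >> h.py <<'E'
def to(x,y,z,yaw=0):
    """remaining shift/turn in tool units"""
    s=ctrl.sense(); r=R.from_quat(s['tcp_rot'])
    d=(np.array([x,y,z])-s['tool_pos']); 
    T=R.from_matrix(np.array([[np.cos(yaw),np.sin(yaw),0],[np.sin(yaw),-np.cos(yaw),0],[0,0,-1.]]))
    w=(r.inv()*T).as_rotvec(degrees=True)/6
    print('shift units (tool now)',np.round(r.inv().apply(d)/.05,2),'turn units',np.round(w,2),' shift units (tool after turn)',np.round(T.inv().apply(d)/.05,2))
E
python3 - <<'E'
from h import *
st(); to(.42,-.25,.3)
E
```

```text
t 0.15 pos [ 0.207  -0.5894  0.2417] F [ 0.1 -0.  -0.9] grip 1.004
x [ 0.943  0.331 -0.   ] y [ 0.331 -0.943 -0.001] z [-0.001  0.001 -1.   ] q [ 1.13  0.44  0.02  1.57 -0.01  1.13 -0.08]
shift units (tool now) [ 6.27 -4.99 -1.16] turn units [-0.01  0.    3.23]  shift units (tool after turn) [ 4.26 -6.79 -1.17]
```

>>> apply_moves:
  motion:
    - {"hand":0,"x":0.5,"y":-0.6,"z":-0.2,"wx":0,"wy":0,"wz":0.64}
    - {"hand":0,"x":0.6,"y":-0.65,"z":-0.2,"wx":0,"wy":0,"wz":0.64}
    - {"hand":0,"x":0.6,"y":-0.65,"z":-0.2,"wx":0,"wy":0,"wz":0.64}
    - {"hand":0,"x":0.6,"y":-0.65,"z":-0.2,"wx":0,"wy":0,"wz":0.64}
    - {"hand":0,"x":0.5,"y":-0.6,"z":-0.2,"wx":0,"wy":0,"wz":0.64}

```text
t: 0.65
tool_pos: [0.3128, -0.4058, 0.2926]
tcp_rot: [1.0, 0.0, 0.0, -0.0]
wrist_force: [0.9, -0.8, 0.3]
grip_width: 0.139
```

```bash

python3 - <<'E'
from h import *
st(); to(.42,-.25,.3)
E
```

```text
t 0.65 pos [ 0.3128 -0.4058  0.2926] F [ 0.9 -0.8  0.3] grip 0.139
x [1.    0.001 0.   ] y [ 0.001 -1.    -0.   ] z [ 0.  0. -1.] q [ 0.81  0.21  0.    1.77 -0.    1.16 -0.76]
shift units (tool now) [ 2.15 -3.11 -0.15] turn units [-0.   -0.    0.01]  shift units (tool after turn) [ 2.14 -3.12 -0.15]
```

>>> apply_moves:
  motion:
    - {"hand":0,"x":0.5,"y":-0.7,"z":0,"wx":0,"wy":0,"wz":0}
    - {"hand":0,"x":0.5,"y":-0.8,"z":0,"wx":0,"wy":0,"wz":0}
    - {"hand":0,"x":0.5,"y":-0.8,"z":-0.1,"wx":0,"wy":0,"wz":0}
    - {"hand":0,"x":0.5,"y":-0.8,"z":0,"wx":0,"wy":0,"wz":0}
    - {"hand":0,"x":0,"y":0,"z":0,"wx":0,"wy":0,"wz":0}

```text
t: 1.15
tool_pos: [0.415, -0.2463, 0.2975]
tcp_rot: [1.0, 0.006, 0.001, -0.001]
wrist_force: [0.1, -0.8, 1.4]
grip_width: 0.0
```

```bash

python3 - <<'E'
from h import *
st(); cap('wrist','w1')
E
```

```text
t 1.15 pos [ 0.415  -0.2463  0.2975] F [ 0.1 -0.8  1.4] grip 0.0
x [1.    0.012 0.002] y [ 0.012 -1.    -0.002] z [ 0.002  0.002 -1.   ] q [ 0.54  0.16 -0.14  1.81  0.02  1.16 -1.16]
```

View pics/w1.png

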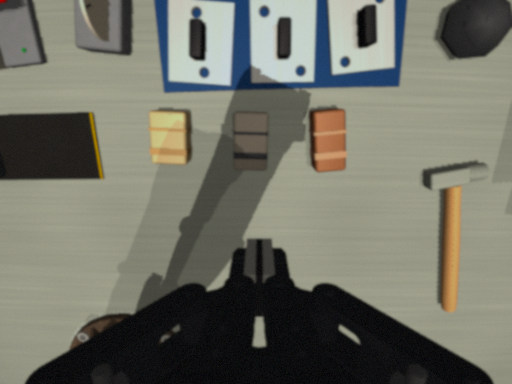

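>>> apply_moves:
  motion:
    - {"hand":0,"x":0.3,"y":-0.7,"z":0,"wx":0,"wy":0,"wz":0}
    - {"hand":0,"x":0.3,"y":-0.9,"z":0,"wx":0,"wy":0,"wz":0}
    - {"hand":0,"x":0.3,"y":-0.9,"z":0,"wx":0,"wy":0,"wz":0}
    - {"hand":0,"x":0.3,"y":-0.9,"z":0,"wx":0,"wy":0,"wz":0}
    - {"hand":0,"x":0.3,"y":-0.9,"z":0,"wx":0,"wy":0,"wz":0}

```text
t: 1.7
tool_pos: [0.486, -0.0374, 0.2972]
tcp_rot: [1.0, 0.0, -0.0, 0.0]
wrist_force: [1.6, -0.5, 0.3]
grip_width: -0.003
```

>>> apply_moves:
  motion:
    - {"hand":0,"x":0.3,"y":-0.9,"z":0,"wx":0,"wy":0,"wz":0}
    - {"hand":0,"x":0.2,"y":-0.6,"z":0,"wx":0,"wy":0,"wz":0}
    - {"hand":0,"x":0.0,"y":-0.2,"z":0,"wx":0,"wy":0,"wz":0}
    - {"hand":0,"x":0,"y":0,"z":0,"wx":0,"wy":0,"wz":0}
    - {"hand":0,"x":0,"y":0,"z":0,"wx":0,"wy":0,"wz":0}

```text
t: 2.2
tool_pos: [0.5105, 0.0454, 0.297]
tcp_rot: [1.0, 0.0, -0.0, 0.001]
wrist_force: [-0.7, -0.4, 0.2]
grip_width: -0.006
```

```bash

python3 - <<'E'
from h import *
st(); cap('wrist','w2')
E
```

```text
t 2.2 pos [0.5105 0.0454 0.297 ] F [-0.7 -0.4  0.2] grip -0.006
x [ 1.     0.    -0.001] y [ 0.    -1.     0.001] z [-0.001 -0.001 -1.   ] q [ 0.09  0.24 -0.35  1.74  0.09  1.19 -1.85]
```

View pics/w2.png

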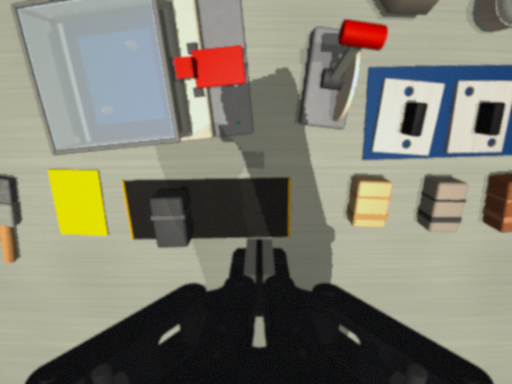

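```bash

python3 - <<'E'
from h import *
im,d,c=load('w2')
big=cv2.resize(im[0:160,0:400],None,fx=2,fy=2,interpolation=cv2.INTER_CUBIC); cv2.imwrite('pics/w2z.png',big)
hsv=cv2.cvtColor(im,cv2.COLOR_BGR2HSV);H,S,V=cv2.split(hsv)
m=(((H<6)|(H>174))&(S>180)&(V>100)).astype(np.uint8)
m2=cv2.morphologyEx(m[:,:280],cv2.MORPH_OPEN,np.ones((27,27)))
cc=max(cv2.findContours(m2,0,2)[0],key=cv2.contourArea); print(cv2.minAreaRect(cc))
b=cv2.boxPoints(cv2.minAreaRect(cc)); P=plane(b,.048,c);print(np.round(P,4),P.mean(0)); print([np.linalg.norm(P[i]-P[i-1]) for i in range(4)])
print('depth z',pts(np.array([[220,65],[183,68],[365,35]]),d,c))
E
```

```text
((219.5, 66.5), (35.0, 45.0), 90.0)
[[0.6498 0.1192 0.048 ]
 [0.6495 0.0653 0.048 ]
 [0.6098 0.0659 0.048 ]
 [0.61   0.1215 0.048 ]] [0.62977886 0.09297164 0.048     ]
[np.float64(0.03979042566521771), np.float64(0.05390075780715091), np.float64(0.03967098702411486), np.float64(0.05559075466210785)]
depth z [[ 0.63183639  0.09239068  0.04686884]
 [ 0.6256352   0.13032677  0.07776944]
 [ 0.6469976  -0.04907113  0.14370385]]
```

View pics/w2z.png

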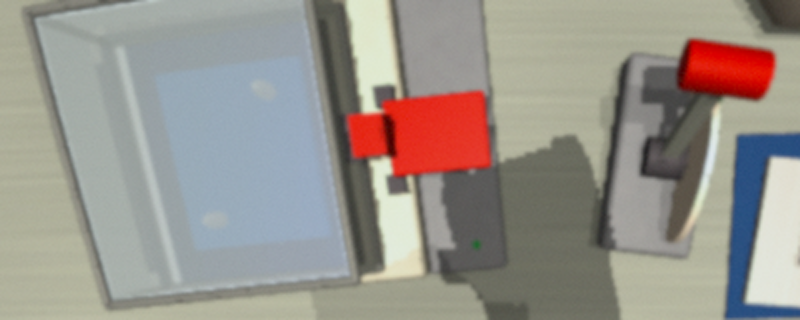

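>>> apply_moves:
  motion:
    - {"hand":0,"x":0.6,"y":-0.2,"z":0.3,"wx":0,"wy":0,"wz":0}
    - {"hand":0,"x":0.6,"y":-0.2,"z":0.6,"wx":0,"wy":0,"wz":0}
    - {"hand":0,"x":0.6,"y":-0.2,"z":0.7,"wx":0,"wy":0,"wz":0}
    - {"hand":0,"x":0.6,"y":-0.15,"z":0.7,"wx":0,"wy":0,"wz":0}
    - {"hand":0,"x":0,"y":0,"z":0.8,"wx":0,"wy":0,"wz":0}

```text
t: 2.75
tool_pos: [0.6343, 0.084, 0.1411]
tcp_rot: [1.0, 0.0, 0.002, -0.0]
wrist_force: [0.2, 0.6, -0.3]
grip_width: -0.001
```

>>> apply_moves:
  motion:
    - {"hand":0,"x":0,"y":0,"z":0.8,"wx":0,"wy":0,"wz":0}
    - {"hand":0,"x":0,"y":0,"z":0.4,"wx":0,"wy":0,"wz":0}
    - {"hand":0,"x":0,"y":0,"z":0.2,"wx":0,"wy":0,"wz":0}
    - {"hand":0,"x":0,"y":0,"z":0,"wx":0,"wy":0,"wz":0}
    - {"hand":0,"x":0,"y":0,"z":0,"wx":0,"wy":0,"wz":0}

```text
t: 3.25
tool_pos: [0.6315, 0.0847, 0.0736]
tcp_rot: [1.0, 0.001, 0.001, 0.0]
wrist_force: [0.7, 0.4, 0.4]
grip_width: 0.0
```

```bash

python3 - <<'E'
from h import *
st(); to(.631,.083,.051)
E
```

```text
t 3.25 pos [0.6315 0.0847 0.0736] F [0.7 0.4 0.4] grip 0.0
x [1.    0.002 0.002] y [ 0.002 -1.     0.   ] z [ 0.002 -0.    -1.   ] q [-0.02  0.65 -0.29  1.69  0.24  0.84 -1.99]
shift units (tool now) [-0.01  0.03  0.45] turn units [ 0.   -0.02  0.01]  shift units (tool after turn) [-0.01  0.03  0.45]
```

>>> apply_moves:
  motion:
    - {"hand":0,"x":0,"y":0,"z":0.2,"wx":0,"wy":0,"wz":0}
    - {"hand":0,"x":0,"y":0,"z":0.1,"wx":0,"wy":0,"wz":0}
    - {"hand":0,"x":0,"y":0,"z":0.1,"wx":0,"wy":0,"wz":0}
    - {"hand":0,"x":0,"y":0,"z":0.06,"wx":0,"wy":0,"wz":0}
    - {"hand":0,"x":0,"y":0,"z":0,"wx":0,"wy":0,"wz":0}

```text
t: 3.75
tool_pos: [0.6315, 0.0839, 0.0502]
tcp_rot: [1.0, 0.001, 0.001, 0.001]
wrist_force: [-0.6, -4.4, 9.0]
grip_width: 0.002
```

```bash

python3 - <<'E'
from h import *
st();cap('side','s2')
E
```

```text
t 3.75 pos [0.6315 0.0839 0.0502] F [-0.6 -4.4  9. ] grip 0.002
x [1.    0.001 0.002] y [ 0.001 -1.     0.002] z [ 0.002 -0.002 -1.   ] q [-0.03  0.67 -0.28  1.71  0.25  0.79 -2.  ]
```

View pics/s2.png

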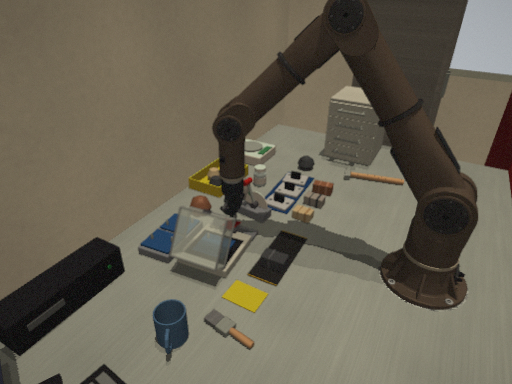

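>>> apply_moves:
  motion:
    - {"hand":0,"x":0,"y":0,"z":0,"wx":0,"wy":0,"wz":0}
    - {"hand":0,"x":0,"y":0,"z":0,"wx":0,"wy":0,"wz":0}
    - {"hand":0,"x":0,"y":0,"z":0,"wx":0,"wy":0,"wz":0}
    - {"hand":0,"x":0,"y":0,"z":0,"wx":0,"wy":0,"wz":0}
    - {"hand":0,"x":0,"y":0,"z":0,"wx":0,"wy":0,"wz":0}

```text
t: 4.3
tool_pos: [0.6315, 0.0839, 0.0502]
tcp_rot: [1.0, 0.001, 0.001, 0.001]
wrist_force: [0.4, -4.5, 8.5]
grip_width: 0.002
```

>>> apply_moves:
  motion:
    - {"hand":0,"x":0,"y":0,"z":-0.5,"wx":0,"wy":0,"wz":0}
    - {"hand":0,"x":0,"y":0,"z":-0.8,"wx":0,"wy":0,"wz":0}
    - {"hand":0,"x":-0.3,"y":0,"z":-0.9,"wx":0,"wy":0,"wz":0}
    - {"hand":0,"x":-0.4,"y":0,"z":-0.9,"wx":0,"wy":0,"wz":0}
    - {"hand":0,"x":-0.4,"y":0,"z":-0.9,"wx":0,"wy":0,"wz":0}

```text
t: 4.8
tool_pos: [0.5747, 0.0855, 0.2507]
tcp_rot: [1.0, 0.001, -0.0, -0.0]
wrist_force: [1.1, -1.2, -0.4]
grip_width: -0.0
```

>>> apply_moves:
  motion:
    - {"hand":0,"x":-0.4,"y":0,"z":-0.5,"wx":0,"wy":0,"wz":0}
    - {"hand":0,"x":-0.3,"y":0,"z":-0.4,"wx":0,"wy":0,"wz":0}
    - {"hand":0,"x":0,"y":0,"z":0,"wx":0,"wy":0,"wz":0}
    - {"hand":0,"x":0,"y":0,"z":0,"wx":0,"wy":0,"wz":0}
    - {"hand":0,"x":0,"y":0,"z":0,"wx":0,"wy":0,"wz":0}

```text
t: 5.3
tool_pos: [0.5406, 0.0849, 0.293]
tcp_rot: [1.0, 0.001, -0.001, 0.0]
wrist_force: [0.5, 0.5, 0.2]
grip_width: 0.005
```

```bash

python3 - <<'E'
from h import *
st();cap('wrist','w3');cap('side','s3')
E
```

```text
t 5.3 pos [0.5406 0.0849 0.293 ] F [0.5 0.5 0.2] grip 0.005
x [ 1.     0.002 -0.002] y [ 0.002 -1.     0.   ] z [-0.002 -0.    -1.   ] q [ 0.02  0.3  -0.36  1.66  0.11  1.2  -1.93]
```

View pics/w3.png

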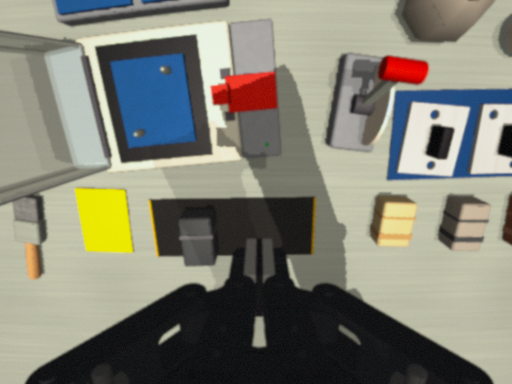

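View pics/s3.png

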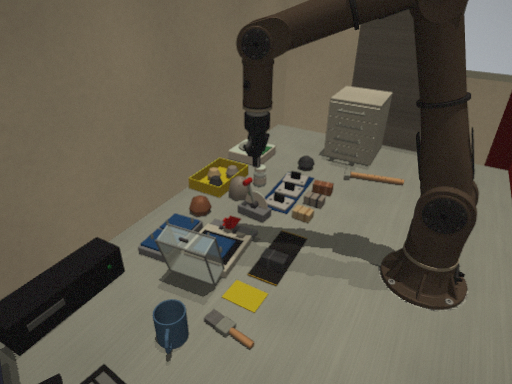

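```bash

cat > fx.py <<'E'
from h import *
import sys
def fixture(fn):
    im,d,c=load(fn)
    hsv=cv2.cvtColor(im,cv2.COLOR_BGR2HSV);H,S,V=cv2.split(hsv)
    X=cloud(d,c)
    roi=(X[...,0]>.53)&(X[...,0]<.72)&(X[...,1]>.13)&(X[...,1]<.32)&(X[...,2]>.02)
    m=((H>100)&(H<125)&(S>120)&roi).astype(np.uint8)
    m=cv2.morphologyEx(m,cv2.MORPH_CLOSE,np.ones((9,9)))
    cc=max(cv2.findContours(m,0,2)[0],key=cv2.contourArea)
    b=cv2.boxPoints(cv2.minAreaRect(cc)); P=plane(b,.038,c)
    P4=plane(cc.reshape(-1,2),.038,c)[:,:2]*1000
    r=cv2.minAreaRect(P4.astype(np.float32)); print('fixture rect mm',r)
    pin=(S<110)&(V>60)&(cv2.erode(m,np.ones((5,5)))>0)
    n,l,s,ce=cv2.connectedComponentsWithStats(pin.astype(np.uint8))
    for i in range(1,n):
        if s[i,4]>8: print('pin px',ce[i],s[i],'z.055',np.round(plane([ce[i]],.053,c)[0],4), 'depth max z',np.round(X[l==i][:,2].max(),4))
if __name__=='__main__': fixture(sys.argv[1])
E
python3 fx.py w3
python3 - <<'E'
from h import *
im,d,c=load('w3')
cv2.imwrite('pics/w3z.png',cv2.resize(im[20:180,60:300],None,fx=3.3,fy=3.3,interpolation=cv2.INTER_CUBIC))
E
```

```text
fixture rect mm ((618.6458740234375, 219.38442993164062), (108.76734161376953, 93.74246215820312), 5.330063343048096)
pin px [164.88157895  69.55263158] [160  66  11   8  76] z.055 [0.6559 0.1973 0.053 ] depth max z 0.0582
pin px [138.69333333 132.88      ] [133 129  12   8  75] z.055 [0.5813 0.2376 0.053 ] depth max z 0.0585
```

View pics/w3z.png

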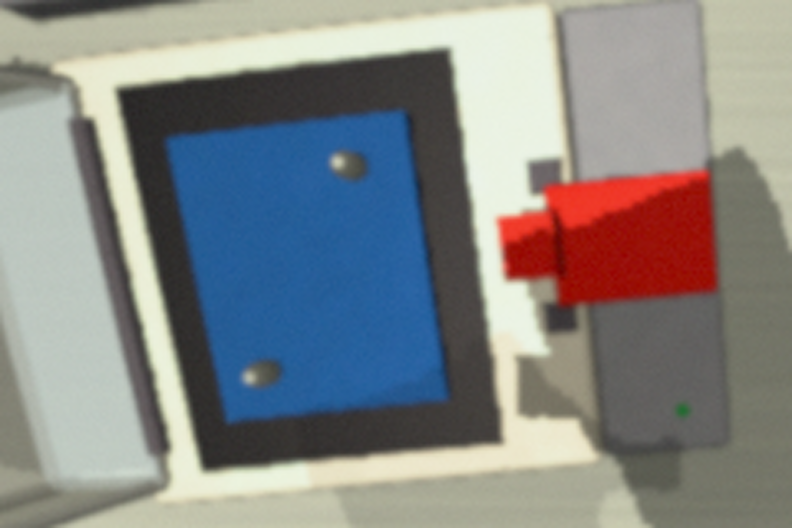

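```bash

cat > pl.py <<'E'
from h import *
import sys
def plates(fn,zt=.011):
    im,d,c=load(fn)
    hsv=cv2.cvtColor(im,cv2.COLOR_BGR2HSV);H,S,V=cv2.split(hsv)
    X=cloud(d,c)
    mat=(X[...,0]>.48)&(X[...,0]<.68)&(X[...,1]>-.46)&(X[...,1]<-.08)
    w=(mat&(S<60)&(V>150)&(X[...,2]<.03)).astype(np.uint8)
    for cc in cv2.findContours(w,0,2)[0]:
        if cv2.contourArea(cc)<800: continue
        P=plane(cc.reshape(-1,2),zt,c)[:,:2]*1000
        r=cv2.minAreaRect(P.astype(np.float32))
        (cx,cy),(a,b),an=r; yaw=an if a>b else an-90
        yaw=(yaw+90)%180-90
        print('plate c',round(cx,1),round(cy,1),'size',round(a,1),round(b,1),'yaw',round(yaw,1))
        inside=np.zeros_like(w); cv2.drawContours(inside,[cc],-1,1,-1)
        holes=(inside>0)&(H>95)&(H<130)&(S>90)
        n,l,s,ce=cv2.connectedComponentsWithStats(holes.astype(np.uint8))
        Rm=np.array([[np.cos(np.radians(yaw)),np.sin(np.radians(yaw))],[-np.sin(np.radians(yaw)),np.cos(np.radians(yaw))]])
        hp=[]
        for i in range(1,n):
            if s[i,4]>8:
                p=plane([ce[i]],zt,c)[0][:2]*1000; hp.append(p); print('   hole',s[i,4],np.round(p,1),'local',np.round(Rm@(p-[cx,cy]),1))
        if len(hp)==2: print('   holes mid',np.mean(hp,0),'half vec',np.round(Rm@(hp[0]-hp[1])/2,1),'len',np.round(np.linalg.norm(hp[0]-hp[1]),1))
        # handle
        hd=(inside>0)&(V<60)
        if hd.sum()>20:
            q=np.median(X[hd],0); 
            ph=cv2.findContours((hd&(X[...,2]>.037)).astype(np.uint8),0,2)[0]
            if ph:
                ph=max(ph,key=cv2.contourArea); r=cv2.minAreaRect((plane(ph.reshape(-1,2),.043+zt-.011,c)[:,:2]*1000).astype(np.float32)); print('   handle top',[np.round(v,1).tolist() for v in r])
if __name__=='__main__': plates(sys.argv[1])
E
python3 pl.py w1
python3 - <<'E'
from h import *
im,d,c=load('w1')
cv2.imwrite('pics/w1z.png',cv2.resize(im[0:180,140:420],None,fx=2.8,fy=2.8,interpolation=cv2.INTER_CUBIC))
E
```

```text
plate c 524.3 -383.5 size 89.0 144.8 yaw -88.6
plate c 529.6 -145.4 size 122.6 97.9 yaw 89.1
plate c 580.7 -377.5 size 89.4 83.0 yaw 7.6
   hole 41 [ 547.2 -357.6] local [-30.6  24.1]
   handle top [[584.6, -374.5], [41.3, 15.9], 6.7]
plate c 569.8 -274.6 size 97.3 85.3 yaw 1.0
   hole 48 [ 604.9 -249.4] local [35.4 24.6]
   hole 44 [ 534.9 -299.2] local [-35.4 -24. ]
   holes mid [ 569.86151162 -274.31361294] half vec [35.4 24.3] len 85.9
   handle top [[568.4, -273.4], [40.9, 13.4], 1.7]
plate c 567.6 -166.5 size 84.8 100.4 yaw -3.7
   hole 47 [ 603.1 -162.9] local [35.2  5.9]
   hole 43 [ 531.3 -170.5] local [-36.   -6.3]
   holes mid [ 567.21313864 -166.70976264] half vec [35.6  6.1] len 72.3
   handle top [[566.3, -167.9], [12.2, 41.3], 87.2]
```

View pics/w1z.png

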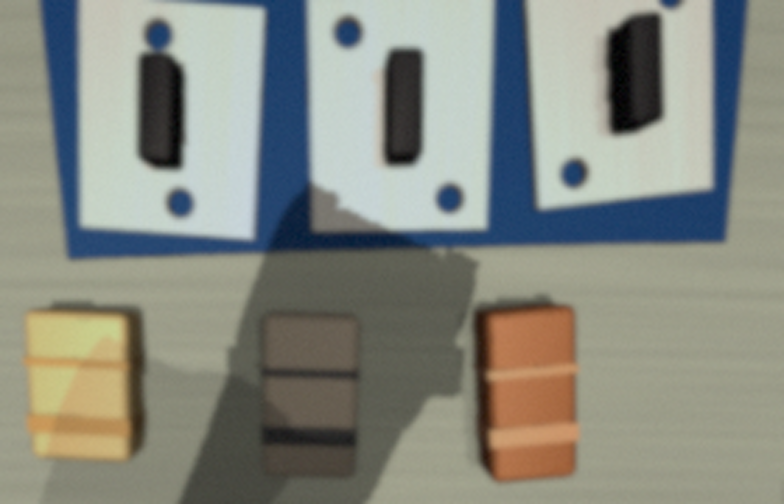

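>>> apply_moves:
  motion:
    - {"hand":0.5,"x":-0.1,"y":0.7,"z":0,"wx":0,"wy":0,"wz":0}
    - {"hand":0.5,"x":-0.1,"y":0.9,"z":0,"wx":0,"wy":0,"wz":0}
    - {"hand":0.5,"x":-0.1,"y":0.9,"z":0,"wx":0,"wy":0,"wz":0}
    - {"hand":0.5,"x":-0.1,"y":0.9,"z":0,"wx":0,"wy":0,"wz":0}
    - {"hand":0.5,"x":0,"y":0.9,"z":0,"wx":0,"wy":0,"wz":0}

```text
t: 5.9
tool_pos: [0.5205, -0.1317, 0.2935]
tcp_rot: [1.0, 0.001, -0.001, -0.0]
wrist_force: [0.9, 0.1, -0.9]
grip_width: 0.503
```

>>> apply_moves:
  motion:
    - {"hand":0.5,"x":0,"y":0.9,"z":0,"wx":0,"wy":0,"wz":0}
    - {"hand":0.5,"x":0,"y":0.9,"z":0,"wx":0,"wy":0,"wz":0}
    - {"hand":0.5,"x":0,"y":0.9,"z":0,"wx":0,"wy":0,"wz":0}
    - {"hand":0.5,"x":0,"y":0.9,"z":0,"wx":0,"wy":0,"wz":0}
    - {"hand":0.5,"x":0,"y":0.9,"z":0,"wx":0,"wy":0,"wz":0}

```text
t: 6.4
tool_pos: [0.5216, -0.3568, 0.2931]
tcp_rot: [1.0, 0.001, -0.001, -0.0]
wrist_force: [0.9, 1.5, -0.4]
grip_width: 0.499
```

>>> apply_moves:
  motion:
    - {"hand":0.5,"x":0,"y":0.3,"z":0,"wx":0,"wy":0,"wz":-0.6}
    - {"hand":0.5,"x":0,"y":0,"z":0,"wx":0,"wy":0,"wz":-0.5}
    - {"hand":0.5,"x":0,"y":0,"z":0,"wx":0,"wy":0,"wz":0}
    - {"hand":0.5,"x":0,"y":0,"z":0,"wx":0,"wy":0,"wz":0}
    - {"hand":0.5,"x":0,"y":0,"z":0,"wx":0,"wy":0,"wz":0}

```text
t: 6.9
tool_pos: [0.5221, -0.3692, 0.294]
tcp_rot: [0.998, 0.059, -0.0, -0.0]
wrist_force: [0.1, -0.2, -0.2]
grip_width: 0.499
```

```bash

python3 - <<'E'
from h import *
st();cap('wrist','w4')
E
python3 pl.py w4
```

```text
t 6.9 pos [ 0.5221 -0.3692  0.294 ] F [ 0.1 -0.2 -0.2] grip 0.499
x [ 0.993  0.117 -0.   ] y [ 0.117 -0.993 -0.   ] z [-0.  0. -1.] q [ 0.65  0.44 -0.17  1.45  0.08  1.27 -0.99]
plate c 571.1 -273.8 size 100.6 85.9 yaw 1.6
   hole 39 [ 606.3 -249.7] local [35.8 23.1]
   handle top [[571.7, -276.3], [39.5, 14.2], 2.6]
plate c 568.0 -165.9 size 84.5 101.1 yaw -3.5
   hole 36 [ 604.4 -163.6] local [36.2  4.5]
   hole 28 [ 532.4 -170.9] local [-35.2  -7.2]
   holes mid [ 568.42996476 -167.23833238] half vec [35.7  5.8] len 72.4
   handle top [[569.0, -169.6], [15.5, 40.2], 87.9]
plate c 580.6 -272.1 size 194.8 370.9 yaw -90.0
```

View pics/w4.png

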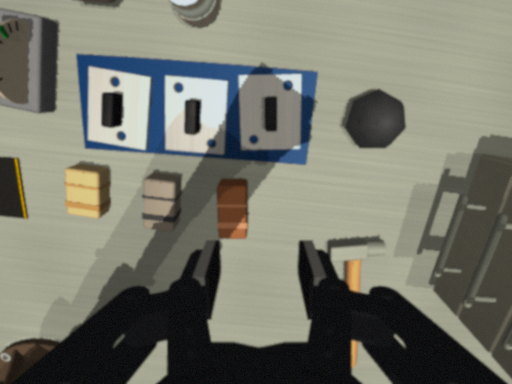

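```bash

sed -i 's/(S<60)&(V>150)&(X\[...,2\]<.03)/(S<90)\&(V>75)\&(X[...,2]>.006)\&(X[...,2]<.025)/' pl.py
python3 pl.py w4
python3 - <<'E'
from h import *
im,d,c=load('w4')
hsv=cv2.cvtColor(im,cv2.COLOR_BGR2HSV)
for u,v in [(250,130),(289,86),(270,110),(254,140)]: print(hsv[v,u],pts([[u,v]],d,c).round(4))
print(plane([[289,86],[254,141]],.011,c).mean(0))
# handle top via depth
X=cloud(d,c); m=(X[...,2]>.038)&(np.abs(X[...,0]-.58)<.05)&(np.abs(X[...,1]+.375)<.04)
cc=max(cv2.findContours(m.astype(np.uint8),0,2)[0],key=cv2.contourArea)
print(cv2.minAreaRect((plane(cc.reshape(-1,2),.043,c)[:,:2]*1000).astype(np.float32)))
E
```

```text
plate c 571.4 -274.5 size 99.8 84.7 yaw 1.4
   hole 39 [ 606.3 -249.7] local [35.5 24. ]
   hole 32 [ 536.4 -299.4] local [-35.6 -24. ]
   holes mid [ 571.31850529 -274.5220955 ] half vec [35.5 24. ] len 85.8
   handle top [[571.7, -276.3], [39.5, 14.2], 2.6]
plate c 587.1 -376.2 size 99.8 84.1 yaw 7.5
   hole 44 [ 625.8 -395.1] local [ 35.9 -23.8]
   hole 33 [ 548.8 -357.9] local [-35.6  23.1]
   holes mid [ 587.27439529 -376.50413528] half vec [ 35.7 -23.5] len 85.5
   handle top [[587.0, -375.7], [40.8, 12.9], 7.1]
plate c 568.0 -166.7 size 86.3 100.8 yaw -3.8
   hole 36 [ 604.4 -163.6] local [36.1  5.5]
   hole 28 [ 532.4 -170.9] local [-35.3  -6.5]
   holes mid [ 568.42996476 -167.23833238] half vec [35.7  6. ] len 72.4
   handle top [[569.0, -169.6], [15.5, 40.2], 87.9]
[ 18  25 135] [[ 0.5605 -0.3519  0.0102]]
[107 163 103] [[ 0.6253 -0.3984  0.0026]]
[60 12 22] [[ 0.5915 -0.3751  0.0409]]
[106 192  69] [[ 0.5462 -0.359   0.0025]]
[ 0.58538312 -0.37843786  0.011     ]
((269.53173828125, -452.1551513671875), (291.7150573730469, 444.07373046875), 6.689850330352783)
```

```bash

python3 - <<'E'
from h import *
to(.587,-.376,.06,np.radians(7.4))
E
```

```text
shift units (tool now) [1.27 0.29 4.68] turn units [-0.    0.   -0.11]  shift units (tool after turn) [1.27 0.3  4.68]
```

>>> apply_moves:
  motion:
    - {"hand":0.5,"x":0.3,"y":0.1,"z":0.6,"wx":0,"wy":0,"wz":-0.1}
    - {"hand":0.5,"x":0.4,"y":0.1,"z":0.9,"wx":0,"wy":0,"wz":0}
    - {"hand":0.5,"x":0.4,"y":0.1,"z":0.9,"wx":0,"wy":0,"wz":0}
    - {"hand":0.5,"x":0.17,"y":0,"z":0.9,"wx":0,"wy":0,"wz":0}
    - {"hand":0.5,"x":0,"y":0,"z":0.8,"wx":0,"wy":0,"wz":0}

```text
t: 7.45
tool_pos: [0.5881, -0.3751, 0.087]
tcp_rot: [0.998, 0.065, 0.0, -0.0]
wrist_force: [-0.4, 0.2, -0.2]
grip_width: 0.501
```

>>> apply_moves:
  motion:
    - {"hand":0.5,"x":0,"y":0,"z":0.4,"wx":0,"wy":0,"wz":0}
    - {"hand":0.5,"x":0,"y":0,"z":0.1,"wx":0,"wy":0,"wz":0}
    - {"hand":0.5,"x":0,"y":0,"z":0,"wx":0,"wy":0,"wz":0}
    - {"hand":0.5,"x":0,"y":0,"z":0,"wx":0,"wy":0,"wz":0}
    - {"hand":0.5,"x":0,"y":0,"z":0,"wx":0,"wy":0,"wz":0}

```text
t: 7.95
tool_pos: [0.5878, -0.3774, 0.0664]
tcp_rot: [0.998, 0.064, 0.001, 0.001]
wrist_force: [0.6, -0.7, 0.3]
grip_width: 0.503
```

```bash

python3 - <<'E'
from h import *
st();to(.587,-.376,.026,np.radians(7.4));cap('wrist','w5')
E
```

```text
t 7.95 pos [ 0.5878 -0.3774  0.0664] F [ 0.6 -0.7  0.3] grip 0.503
x [0.992 0.128 0.003] y [ 0.128 -0.992  0.002] z [ 0.003 -0.002 -1.   ] q [ 0.59  0.72 -0.16  1.54  0.13  0.89 -1.05]
shift units (tool now) [-0.01 -0.03  0.81] turn units [ 0.02 -0.02 -0.01]  shift units (tool after turn) [-0.01 -0.03  0.81]
```

View pics/w5.png

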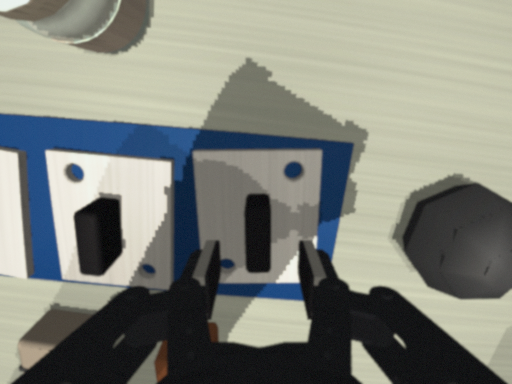

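>>> apply_moves:
  motion:
    - {"hand":0.5,"x":0,"y":0,"z":0.4,"wx":0,"wy":0,"wz":0}
    - {"hand":0.5,"x":0,"y":0,"z":0.3,"wx":0,"wy":0,"wz":0}
    - {"hand":0.5,"x":0,"y":0,"z":0.1,"wx":0,"wy":0,"wz":0}
    - {"hand":0.5,"x":0,"y":0,"z":0,"wx":0,"wy":0,"wz":0}
    - {"hand":0,"x":0,"y":0,"z":0,"wx":0,"wy":0,"wz":0}
  force: 40

```text
t: 8.5
tool_pos: [0.587, -0.377, 0.0248]
tcp_rot: [0.998, 0.064, 0.0, 0.0]
wrist_force: [-0.1, -0.1, -0.4]
grip_width: 0.342
```

>>> apply_moves:
  motion:
    - {"hand":0,"x":0,"y":0,"z":0,"wx":0,"wy":0,"wz":0}
    - {"hand":0,"x":0,"y":0,"z":0,"wx":0,"wy":0,"wz":0}
    - {"hand":0,"x":0,"y":0,"z":0,"wx":0,"wy":0,"wz":0}
    - {"hand":0,"x":0,"y":0,"z":0,"wx":0,"wy":0,"wz":0}
    - {"hand":0,"x":0,"y":0,"z":0,"wx":0,"wy":0,"wz":0}

```text
t: 9.0
tool_pos: [0.5873, -0.3771, 0.0252]
tcp_rot: [0.998, 0.064, 0.001, 0.0]
wrist_force: [-0.2, -0.2, 6.4]
grip_width: 0.18
```

```bash

python3 - <<'E'
from h import *
st()
E
```

```text
t 9.0 pos [ 0.5873 -0.3771  0.0252] F [-0.2 -0.2  6.4] grip 0.18
x [0.992 0.128 0.001] y [ 0.128 -0.992  0.001] z [ 0.001 -0.001 -1.   ] q [ 0.59  0.77 -0.15  1.56  0.14  0.82 -1.06]
```

>>> apply_moves:
  motion:
    - {"hand":0,"x":0,"y":0,"z":-0.4,"wx":0,"wy":0,"wz":0}
    - {"hand":0,"x":0,"y":0,"z":-0.8,"wx":0,"wy":0,"wz":0}
    - {"hand":0,"x":0,"y":0,"z":-0.9,"wx":0,"wy":0,"wz":0}
    - {"hand":0,"x":0,"y":0,"z":-0.9,"wx":0,"wy":0,"wz":0}
    - {"hand":0,"x":0,"y":0,"z":-0.8,"wx":0,"wy":0,"wz":0.3}

```text
t: 9.5
tool_pos: [0.5864, -0.3767, 0.2162]
tcp_rot: [0.999, 0.048, 0.0, -0.0]
wrist_force: [0.7, -0.2, -1.2]
grip_width: 0.178
```

>>> apply_moves:
  motion:
    - {"hand":0,"x":0.1,"y":-0.5,"z":-0.2,"wx":0,"wy":0,"wz":0}
    - {"hand":0,"x":0,"y":-0.8,"z":0,"wx":0,"wy":0,"wz":0}
    - {"hand":0,"x":0,"y":-0.9,"z":0,"wx":0,"wy":0,"wz":0}
    - {"hand":0,"x":0,"y":-0.9,"z":0,"wx":0,"wy":0,"wz":0}
    - {"hand":0,"x":0,"y":-0.9,"z":0,"wx":0,"wy":0,"wz":0}

```text
t: 10.0
tool_pos: [0.5714, -0.1755, 0.2239]
tcp_rot: [0.999, 0.048, -0.0, -0.0]
wrist_force: [0.7, 0.1, -2.5]
grip_width: 0.182
```

>>> apply_moves:
  motion:
    - {"hand":0,"x":0,"y":-0.9,"z":0,"wx":0,"wy":0,"wz":0}
    - {"hand":0,"x":0,"y":-0.9,"z":0,"wx":0,"wy":0,"wz":0}
    - {"hand":0,"x":0,"y":-0.9,"z":0,"wx":0,"wy":0,"wz":0}
    - {"hand":0,"x":0,"y":-0.9,"z":0,"wx":0,"wy":0,"wz":0}
    - {"hand":0,"x":0,"y":-0.9,"z":0,"wx":0,"wy":0,"wz":0}

```text
t: 10.5
tool_pos: [0.5497, 0.0483, 0.2241]
tcp_rot: [0.999, 0.048, -0.0, 0.0]
wrist_force: [1.2, 0.0, -1.5]
grip_width: 0.18
```

```bash

python3 - <<'E'
from h import *
st();to(.6186,.2185,.22,np.radians(5.3));cap('wrist','w6')
E
python3 fx.py w6
```

```text
t 10.5 pos [0.5497 0.0483 0.2241] F [ 1.2  0.  -1.5] grip 0.18
x [ 0.995  0.097 -0.001] y [ 0.097 -0.995  0.   ] z [-0.001 -0.    -1.   ] q [ 0.03  0.35 -0.29  1.76  0.11  1.05 -1.77]
shift units (tool now) [ 1.7  -3.26  0.08] turn units [0.   0.01 0.04]  shift units (tool after turn) [ 1.69 -3.26  0.08]
fixture rect mm ((618.0526123046875, 223.6648406982422), (108.58918762207031, 98.17810821533203), 5.200291156768799)
pin px [112.53846154  58.16783217] [103  54  19  10 143] z.055 [0.6557 0.2008 0.053 ] depth max z 0.059
pin px [ 77.6641791  132.24626866] [ 68 128  19   9 134] z.055 [0.581  0.2413 0.053 ] depth max z 0.3548
```

View pics/w6.png

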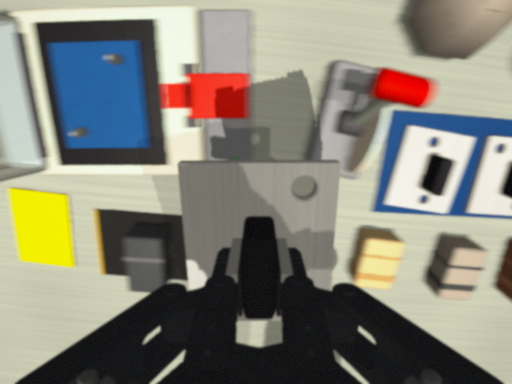

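>>> apply_moves:
  motion:
    - {"hand":0,"x":0,"y":-0.6,"z":0,"wx":0,"wy":0,"wz":0}
    - {"hand":0,"x":0,"y":-0.3,"z":0,"wx":0,"wy":0,"wz":0}
    - {"hand":0,"x":0,"y":0,"z":0,"wx":0,"wy":0,"wz":0}
    - {"hand":0,"x":0,"y":0,"z":0,"wx":0,"wy":0,"wz":0}
    - {"hand":0,"x":0,"y":0,"z":0,"wx":0,"wy":0,"wz":0}

```text
t: 11.05
tool_pos: [0.5464, 0.0895, 0.2241]
tcp_rot: [0.999, 0.047, -0.0, 0.001]
wrist_force: [0.4, -0.4, -2.5]
grip_width: 0.176
```

```bash

python3 - <<'E'
from h import *
s=st();to(.6186,.2185,.22,np.radians(5.3));im,d,c=cap('wrist','w7')
cv2.imwrite('pics/w7z.png',cv2.resize(im[0:300,0:380],None,fx=2,fy=2,interpolation=cv2.INTER_CUBIC))
# hole in hand
r=R.from_quat(s['tcp_rot']); g=cv2.cvtColor(im,cv2.COLOR_BGR2GRAY)
zt=s['tool_pos'][2]-.0142
for u,v in [(303,187)]: print(pts([[u,v]],d,c),zt)
E
python3 fx.py w7
```

```text
t 11.05 pos [0.5464 0.0895 0.2241] F [ 0.4 -0.4 -2.5] grip 0.176
x [ 0.996  0.094 -0.   ] y [ 0.094 -0.996  0.001] z [-0.    -0.001 -1.   ] q [-0.03  0.36 -0.3   1.75  0.12  1.05 -1.85]
shift units (tool now) [ 1.68 -2.43  0.08] turn units [0.01 0.   0.02]  shift units (tool after turn) [ 1.68 -2.44  0.08]
[[5.26251837e-01 3.07517748e-02 1.33322744e-04]] 0.2098807721529356
fixture rect mm ((618.3720092773438, 219.4010467529297), (108.85626983642578, 93.37825775146484), 5.1524457931518555)
pin px [158.43089431  58.67479675] [152  53  14  12 123] z.055 [0.6558 0.197  0.053 ] depth max z 0.3549
pin px [120.16806723 132.63865546] [113 128  15  10 119] z.055 [0.5816 0.2372 0.053 ] depth max z 0.0585
```

View pics/w7z.png

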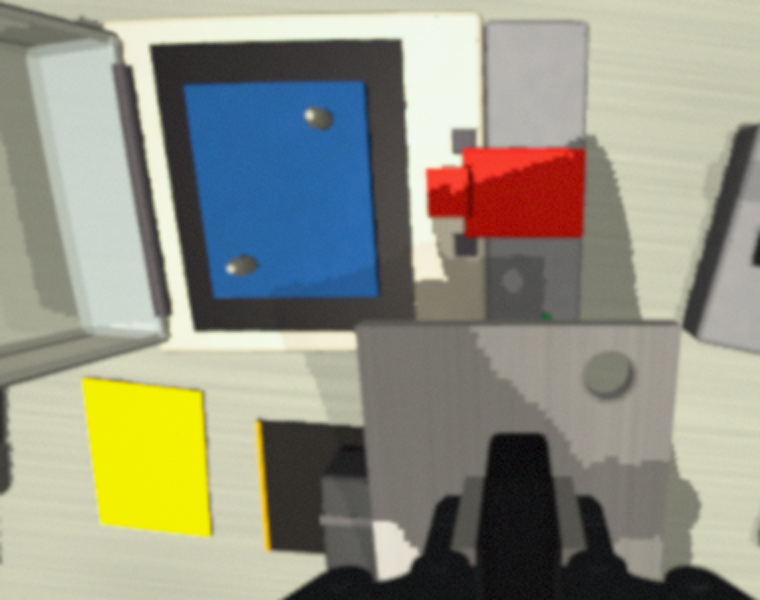

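```bash

python3 - <<'E'
from h import *
im,d,c=load('w7')
tcp=np.array([.5464,.0895,.2241]);x=np.array([.996,.094]);x/=np.linalg.norm(x);yl=np.array([-x[1],x[0]])
zt=.2099
# hole ellipse: rim of hole on the top face by threshold in roi
roi=cv2.cvtColor(im[165:215,275:335],cv2.COLOR_BGR2HSV)
print(pts([[285,170],[303,187],[325,172],[200,170]],d,c).round(4))
for n,u,v in [('hole',303.5,186.5),('edgeL',179.5,162),('edgeR',338.5,161)]:
    p=plane([[u,v]],zt,c)[0][:2]-tcp[:2]; print(n,'along x',round(p@x*1000,1),'along left',round(p@yl*1000,1))
E
```

```text
[[5.932e-01 8.050e-02 2.087e-01]
 [5.263e-01 3.080e-02 1.000e-04]
 [5.944e-01 6.000e-02 2.099e-01]
 [5.897e-01 1.239e-01 2.111e-01]]
hole along x 37.2 along left -23.1
edgeL along x 50.2 along left 40.7
edgeR along x 50.8 along left -40.4
```

>>> apply_moves:
  motion:
    - {"hand":0,"x":0.4,"y":-0.6,"z":0.1,"wx":0,"wy":0,"wz":0}
    - {"hand":0,"x":0.5,"y":-0.7,"z":0.3,"wx":0,"wy":0,"wz":0}
    - {"hand":0,"x":0.5,"y":-0.7,"z":0.5,"wx":0,"wy":0,"wz":0}
    - {"hand":0,"x":0.28,"y":-0.43,"z":0.5,"wx":0,"wy":0,"wz":0}
    - {"hand":0,"x":0,"y":0,"z":0.5,"wx":0,"wy":0,"wz":0}

```text
t: 11.6
tool_pos: [0.6192, 0.2244, 0.128]
tcp_rot: [0.999, 0.05, 0.0, -0.001]
wrist_force: [-0.3, 0.5, -2.7]
grip_width: 0.182
```

>>> apply_moves:
  motion:
    - {"hand":0,"x":0,"y":0,"z":0.4,"wx":0,"wy":0,"wz":0}
    - {"hand":0,"x":0,"y":0,"z":0.2,"wx":0,"wy":0,"wz":0}
    - {"hand":0,"x":0,"y":0,"z":0,"wx":0,"wy":0,"wz":0}
    - {"hand":0,"x":0,"y":0,"z":0,"wx":0,"wy":0,"wz":0}
    - {"hand":0,"x":0,"y":0,"z":0,"wx":0,"wy":0,"wz":0}

```text
t: 12.1
tool_pos: [0.619, 0.2205, 0.1008]
tcp_rot: [0.999, 0.048, 0.001, -0.0]
wrist_force: [-0.1, -0.2, -1.5]
grip_width: 0.18
```

```bash

python3 - <<'E'
from h import *
s=st();to(.618,.2187,.085,np.radians(5.2));cap('side','s8')
im,d,c=cap('wrist','w8')
s=load('s8')[0]; cv2.imwrite('pics/s8z.png',cv2.resize(s[180:300,110:310],None,fx=4,fy=4,interpolation=cv2.INTER_CUBIC))
E
```

```text
t 12.1 pos [0.619  0.2205 0.1008] F [-0.1 -0.2 -1.5] grip 0.18
x [0.995 0.096 0.002] y [ 0.096 -0.995 -0.001] z [ 0.002  0.001 -1.   ] q [-0.24  0.64 -0.28  1.62  0.21  0.91 -2.07]
shift units (tool now) [-0.02  0.03  0.32] turn units [-0.01 -0.02  0.05]  shift units (tool after turn) [-0.02  0.03  0.32]
```

View pics/s8z.png

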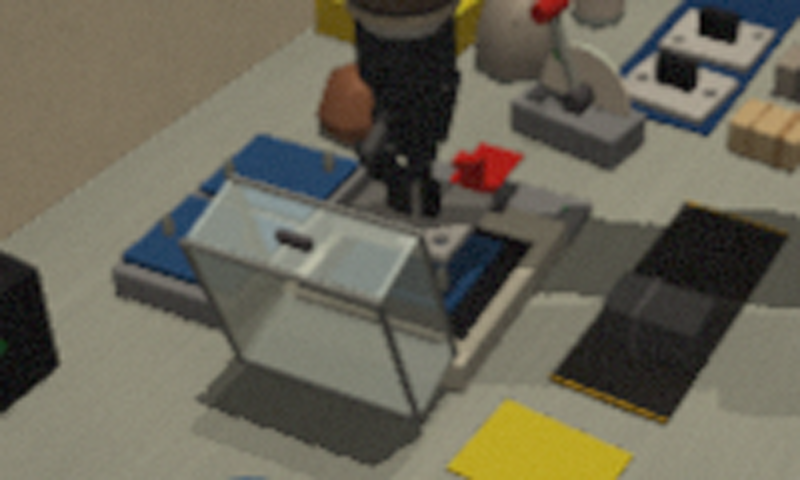

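View pics/w8.png

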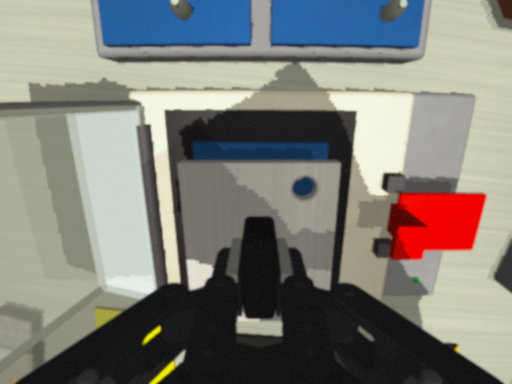

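```bash

python3 - <<'E'
from h import *
im,d,c=load('w8')
for (u,v,z) in [(193,142,.038),(327,143,.038),(303.5,187,.1008-.0142),(179,162,.0866),(340.5,161,.0866)]:
    print(u,v,plane([[u,v]],z,c)[0].round(4))
a=np.radians(5.2);x=np.array([np.cos(a),np.sin(a)]);y=np.array([-x[1],x[0]])
f=np.mean([plane([[193,142]],.038,c)[0][:2],plane([[327,143]],.038,c)[0][:2]],0)-.054*x
p=np.mean([plane([[179,162]],.0866,c)[0][:2],plane([[340.5,161]],.0866,c)[0][:2]],0)-.050*x
h=plane([[303.5,187]],.0866,c)[0][:2]-.036*x+.024*y
print('fix c',f,'plate c',p,'from hole',h)
E
```

```text
193 142 [0.6682 0.2696 0.038 ]
327 143 [0.6762 0.1806 0.038 ]
303.5 187 [0.6579 0.201  0.0866]
179 162 [0.6649 0.2661 0.0866]
340.5 161 [0.6734 0.1842 0.0866]
fix c [0.61844244 0.22023704] plate c [0.61938635 0.22063643] from hole [0.61986375 0.22168015]
```

>>> apply_moves:
  motion:
    - {"hand":0,"x":-0.02,"y":0.02,"z":0.2,"wx":0,"wy":0,"wz":0}
    - {"hand":0,"x":0,"y":0,"z":0.15,"wx":0,"wy":0,"wz":0}
    - {"hand":0,"x":0,"y":0,"z":0.1,"wx":0,"wy":0,"wz":0}
    - {"hand":0,"x":0,"y":0,"z":0.1,"wx":0,"wy":0,"wz":0}
    - {"hand":0,"x":0,"y":0,"z":0,"wx":0,"wy":0,"wz":0}

```text
t: 12.7
tool_pos: [0.6173, 0.2196, 0.071]
tcp_rot: [0.999, 0.048, -0.0, -0.0]
wrist_force: [0.4, 1.4, -2.8]
grip_width: 0.178
```

```bash

python3 - <<'E'
from h import *
s=st()
E
```

```text
t 12.7 pos [0.6173 0.2196 0.071 ] F [ 0.4  1.4 -2.8] grip 0.178
x [ 0.995  0.097 -0.   ] y [ 0.097 -0.995 -0.   ] z [-0.  0. -1.] q [-0.25  0.67 -0.27  1.65  0.22  0.86 -2.08]
```

Past the tip height with no resistance; on down.

>>> apply_moves:
  motion:
    - {"hand":0,"x":0,"y":0,"z":0.08,"wx":0,"wy":0,"wz":0}
    - {"hand":0,"x":0,"y":0,"z":0.08,"wx":0,"wy":0,"wz":0}
    - {"hand":0,"x":0,"y":0,"z":0.05,"wx":0,"wy":0,"wz":0}
    - {"hand":0,"x":0,"y":0,"z":0,"wx":0,"wy":0,"wz":0}
    - {"hand":0,"x":0,"y":0,"z":0,"wx":0,"wy":0,"wz":0}

```text
t: 13.2
tool_pos: [0.6174, 0.2197, 0.0613]
tcp_rot: [0.999, 0.048, 0.0, -0.0]
wrist_force: [2.3, 1.8, -3.4]
grip_width: 0.179
```

```bash

python3 - <<'E'
from h import *
s=st()
E
```

```text
t 13.2 pos [0.6174 0.2197 0.0613] F [ 2.3  1.8 -3.4] grip 0.179
x [0.995 0.097 0.   ] y [ 0.097 -0.995 -0.   ] z [ 0.  0. -1.] q [-0.25  0.68 -0.27  1.65  0.23  0.84 -2.09]
```

>>> apply_moves:
  motion:
    - {"hand":0,"x":0,"y":0,"z":0.02,"wx":0,"wy":0,"wz":0}
    - {"hand":0.3,"x":0,"y":0,"z":0,"wx":0,"wy":0,"wz":0}
    - {"hand":0.4,"x":0,"y":0,"z":0,"wx":0,"wy":0,"wz":0}
    - {"hand":0.4,"x":0,"y":0,"z":0,"wx":0,"wy":0,"wz":0}
    - {"hand":0.4,"x":0,"y":0,"z":-0.3,"wx":0,"wy":0,"wz":0}

```text
t: 13.7
tool_pos: [0.6157, 0.2186, 0.0739]
tcp_rot: [0.999, 0.048, -0.002, 0.001]
wrist_force: [-0.7, -0.1, -0.9]
grip_width: 0.399
```

>>> apply_moves:
  motion:
    - {"hand":0.4,"x":0,"y":0,"z":-0.6,"wx":0,"wy":0,"wz":0}
    - {"hand":0.4,"x":0,"y":0,"z":-0.9,"wx":0,"wy":0,"wz":0}
    - {"hand":0.4,"x":-0.3,"y":0.3,"z":-0.8,"wx":0,"wy":0,"wz":0}
    - {"hand":0.4,"x":-0.7,"y":0.7,"z":-0.2,"wx":0,"wy":0,"wz":0.3}
    - {"hand":0.4,"x":-0.6,"y":0.6,"z":0,"wx":0,"wy":0,"wz":0.3}

```text
t: 14.2
tool_pos: [0.5449, 0.1328, 0.2037]
tcp_rot: [1.0, 0.017, 0.003, -0.001]
wrist_force: [0.9, -0.4, 0.0]
grip_width: 0.396
```

>>> apply_moves:
  motion:
    - {"hand":0.4,"x":-0.3,"y":0.7,"z":-0.4,"wx":0,"wy":0,"wz":0.3}
    - {"hand":0.4,"x":0,"y":0.5,"z":-0.3,"wx":0,"wy":0,"wz":0}
    - {"hand":0.4,"x":0,"y":0,"z":0,"wx":0,"wy":0,"wz":0}
    - {"hand":0.4,"x":0,"y":0,"z":0,"wx":0,"wy":0,"wz":0}
    - {"hand":0.4,"x":0,"y":0,"z":0,"wx":0,"wy":0,"wz":0}

```text
t: 14.7
tool_pos: [0.5307, 0.0741, 0.2353]
tcp_rot: [1.0, 0.002, -0.0, -0.0]
wrist_force: [0.3, 0.4, 0.6]
grip_width: 0.401
```

```bash

python3 - <<'E'
from h import *
s=st();im,d,c=cap('wrist','w9')
E
```

```text
t 14.7 pos [0.5307 0.0741 0.2353] F [0.3 0.4 0.6] grip 0.401
x [ 1.     0.004 -0.   ] y [ 0.004 -1.    -0.001] z [-0.     0.001 -1.   ] q [-0.01  0.32 -0.29  1.78  0.1   1.06 -1.91]
```

View pics/w9.png

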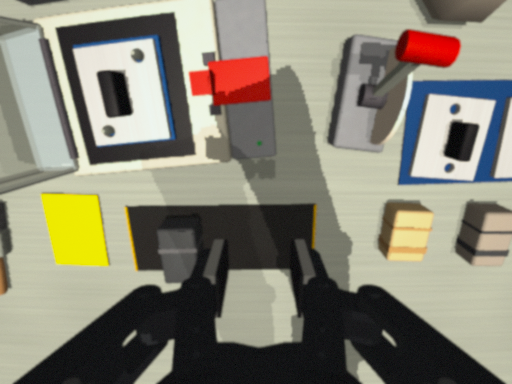

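```bash

cat > meas.py <<'E'
from h import *
import sys
fn=sys.argv[1]
im,d,c=load(fn); X=cloud(d,c)
hsv=cv2.cvtColor(im,cv2.COLOR_BGR2HSV);H,S,V=cv2.split(hsv)
m=(X[...,0]>.53)&(X[...,0]<.7)&(X[...,1]>.15)&(X[...,1]<.29)&(X[...,2]>.041)&(X[...,2]<.06)&(S<70)&(V>70)
m=m.astype(np.uint8); cs=cv2.findContours(cv2.morphologyEx(m,cv2.MORPH_OPEN,np.ones((5,5))),0,2)[0]
if cs:
    cc=max(cs,key=cv2.contourArea)
    print('seated plate rect@.046',cv2.minAreaRect((plane(cc.reshape(-1,2),.046,c)[:,:2]*1000).astype(np.float32)))
    q=X[m>0]; A=np.c_[q[:,:2]-q[:,:2].mean(0),np.ones(len(q))]; co=np.linalg.lstsq(A,q[:,2],rcond=None)[0]; print('plane tilt,z',co.round(4))
def blk(n,m,ztop):
    m=cv2.morphologyEx(m.astype(np.uint8),cv2.MORPH_OPEN,np.ones((3,3)))
    cs=[k for k in cv2.findContours(m,0,2)[0] if cv2.contourArea(k)>200]
    for k in cs:
        P=plane(k.reshape(-1,2),ztop,c)[:,:2]*1000
        (cx,cy),(a,b),an=cv2.minAreaRect(P.astype(np.float32)); yaw=an if a>b else an-90; yaw=(yaw+90)%180-90
        print(n,'top c',round(cx,1),round(cy,1),'size',round(a,1),round(b,1),'yaw',round(yaw,1))
low=(X[...,0]>.33)&(X[...,0]<.56)&(X[...,1]>-.5)&(X[...,1]<.45)&(X[...,2]<.07)
m=low&(X[...,2]>.028)
n,l,s,ce=cv2.connectedComponentsWithStats(cv2.morphologyEx(m.astype(np.uint8),cv2.MORPH_OPEN,np.ones((5,5))))
for i in range(1,n):
    if s[i,4]<300: continue
    q=l==i; zt=np.percentile(X[q][:,2],75); top=q&(X[...,2]>zt-.006)
    print('block hue',np.median(H[q]),'V',np.median(V[q]),'z',round(zt,4),s[i][:4]); blk('   ',top,zt)
y=(H>20)&(H<35)&(S>180)&(V>90)
for k in cv2.findContours((y&low).astype(np.uint8),0,2)[0]:
    if cv2.contourArea(k)>60: print('yellow rect@.004',cv2.minAreaRect((plane(k.reshape(-1,2),.004,c)[:,:2]*1000).astype(np.float32)))
E
python3 meas.py w9; echo; python3 meas.py w3
```

```text
seated plate rect@.046 ((617.261962890625, 218.6647491455078), (100.5257568359375, 85.41476440429688), 5.3316650390625)
plane tilt,z [0.0004 0.0013 0.0454]
block hue 26.0 V 123.0 z 0.0309 [ 50 146 150  33]
    top c 549.0 237.7 size 36.6 189.4 yaw -84.1
block hue 32.0 V 158.0 z 0.0553 [  0 148  49  31]
    top c 542.5 361.0 size 14.3 33.9 yaw -15.5
block hue 24.0 V 236.0 z 0.0356 [386 209  47  52]
    top c 448.9 -118.3 size 53.8 71.8 yaw -0.4
block hue 17.0 V 191.0 z 0.0395 [468 210  44  56]
    top c 444.4 -229.8 size 77.1 51.2 yaw 1.0
block hue 24.0 V 86.0 z 0.0435 [157 224  42  59]
    top c 423.7 175.2 size 79.0 48.6 yaw 0.8
yellow rect@.004 ((425.8980407714844, 252.11270141601562), (96.34584045410156, 3.7319977283477783), 1.2300642728805542)
yellow rect@.004 ((438.3575744628906, 330.4678955078125), (79.20989227294922, 108.7168960571289), 88.71637725830078)

seated plate rect@.046 ((656.602783203125, 199.23257446289062), (10.067008972167969, 5.690819263458252), 89.45055389404297)
plane tilt,z [0.4807 0.8623 0.0524]
block hue 18.0 V 60.0 z 0.0303 [112 147 101  22]
    top c 549.7 220.2 size 28.8 144.0 yaw -85.8
block hue 30.0 V 156.0 z 0.0573 [ 37 148  79  28]
    top c 543.5 365.9 size 31.7 20.5 yaw 3.5
block hue 24.0 V 234.0 z 0.0357 [375 201  42  46]
    top c 448.1 -117.7 size 52.2 72.3 yaw -0.9
block hue 18.0 V 188.0 z 0.0395 [448 202  42  49]
    top c 444.4 -230.5 size 76.8 51.7 yaw 0.0
block hue 24.0 V 85.0 z 0.0434 [179 214  38  53]
    top c 423.1 175.5 size 80.6 48.2 yaw 3.6
yellow rect@.004 ((425.9040832519531, 252.09921264648438), (92.7861328125, 3.77640962600708), 1.131445050239563)
yellow rect@.004 ((438.29071044921875, 330.74664306640625), (78.9882583618164, 108.69583892822266), 88.61725616455078)
```

>>> apply_moves:
  motion:
    - {"hand":0.85,"x":-0.4,"y":-0.4,"z":0.2,"wx":0,"wy":0,"wz":0}
    - {"hand":0.85,"x":-0.6,"y":-0.6,"z":0.4,"wx":0,"wy":0,"wz":0}
    - {"hand":0.85,"x":-0.6,"y":-0.6,"z":0.4,"wx":0,"wy":0,"wz":0}
    - {"hand":0.85,"x":-0.5,"y":-0.4,"z":0.5,"wx":0,"wy":0,"wz":0}
    - {"hand":0.85,"x":0,"y":0,"z":0.5,"wx":0,"wy":0,"wz":0}

```text
t: 15.25
tool_pos: [0.4217, 0.1767, 0.1343]
tcp_rot: [1.0, 0.005, -0.001, -0.001]
wrist_force: [1.1, 0.3, 0.1]
grip_width: 0.848
```

>>> apply_moves:
  motion:
    - {"hand":0.85,"x":0,"y":0,"z":0.3,"wx":0,"wy":0,"wz":0}
    - {"hand":0.85,"x":0,"y":0,"z":0,"wx":0,"wy":0,"wz":0}
    - {"hand":0.85,"x":0,"y":0,"z":0,"wx":0,"wy":0,"wz":0}
    - {"hand":0.85,"x":0,"y":0,"z":0,"wx":0,"wy":0,"wz":0}
    - {"hand":0.85,"x":0,"y":0,"z":0,"wx":0,"wy":0,"wz":0}

```text
t: 15.75
tool_pos: [0.4262, 0.1729, 0.121]
tcp_rot: [1.0, 0.001, 0.001, -0.0]
wrist_force: [0.3, -0.6, 0.1]
grip_width: 0.853
```

```bash

python3 - <<'E'
from h import *
s=st();im,d,c=cap('wrist','w10');to(.4235,.1752,.02,np.radians(1.5))
E
python3 meas.py w10
```

```text
t 15.75 pos [0.4262 0.1729 0.121 ] F [ 0.3 -0.6  0.1] grip 0.853
x [1.    0.002 0.001] y [ 0.002 -1.    -0.001] z [ 0.001  0.001 -1.   ] q [-0.23  0.35 -0.34  2.09  0.17  0.73 -2.25]
shift units (tool now) [-0.05 -0.05  2.02] turn units [-0.   -0.01 -0.23]  shift units (tool after turn) [-0.05 -0.05  2.02]
seated plate rect@.046 ((564.65625, 237.92947387695312), (36.84616470336914, 5.1305131912231445), 88.96853637695312)
plane tilt,z [0.2539 0.0513 0.0444]
block hue 31.0 V 121.5 z 0.0308 [ 29  19 294  54]
    top c 543.1 235.0 size 211.1 34.2 yaw 89.5
block hue 35.0 V 244.0 z 0.0298 [321  20  28  28]
    top c 551.2 120.8 size 17.1 19.4 yaw -89.1
block hue 32.0 V 124.0 z 0.0561 [ 0 62 28 16]
block hue 30.0 V 45.0 z 0.0435 [221 161  64  99]
    top c 422.4 177.3 size 79.4 47.7 yaw 1.8
yellow rect@.004 ((424.84423828125, 252.96435546875), (98.80852508544922, 3.5621635913848877), 1.170496940612793)
yellow rect@.004 ((429.5960998535156, -0.8418009281158447), (97.53086853027344, 3.646198272705078), 1.014054536819458)
yellow rect@.004 ((437.5083923339844, 330.775634765625), (79.57572174072266, 108.2529525756836), 88.57052612304688)
```

View pics/w10.png

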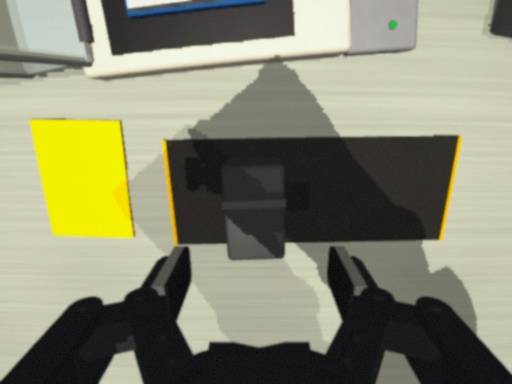

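>>> apply_moves:
  motion:
    - {"hand":0.85,"x":-0.07,"y":-0.08,"z":0.4,"wx":0,"wy":0,"wz":-0.2}
    - {"hand":0.85,"x":0,"y":0,"z":0.7,"wx":0,"wy":0,"wz":0}
    - {"hand":0.85,"x":0,"y":0,"z":0.6,"wx":0,"wy":0,"wz":0}
    - {"hand":0.85,"x":0,"y":0,"z":0.3,"wx":0,"wy":0,"wz":0}
    - {"hand":0.85,"x":0,"y":0,"z":0,"wx":0,"wy":0,"wz":0}

```text
t: 16.3
tool_pos: [0.4212, 0.176, 0.0189]
tcp_rot: [1.0, 0.012, -0.001, 0.001]
wrist_force: [0.3, 0.3, 0.4]
grip_width: 0.848
```

>>> apply_moves:
  motion:
    - {"hand":0.2,"x":0,"y":0,"z":0,"wx":0,"wy":0,"wz":0}
    - {"hand":0.2,"x":0,"y":0,"z":0,"wx":0,"wy":0,"wz":0}
    - {"hand":0.2,"x":0,"y":0,"z":0,"wx":0,"wy":0,"wz":0}
    - {"hand":0.2,"x":0,"y":0,"z":0,"wx":0,"wy":0,"wz":0}
    - {"hand":0.2,"x":0,"y":0,"z":0,"wx":0,"wy":0,"wz":0}
  force: 50

```text
t: 16.8
tool_pos: [0.4229, 0.1769, 0.0214]
tcp_rot: [1.0, 0.012, 0.001, -0.0]
wrist_force: [-1.5, -1.0, 9.2]
grip_width: 0.555
```

```bash

python3 - <<'E'
from h import *
s=st();to(.422,.3307,.15,np.radians(-1))
E
```

```text
t 16.8 pos [0.4229 0.1769 0.0214] F [-1.5 -1.   9.2] grip 0.555
x [1.    0.023 0.002] y [ 0.023 -1.    -0.001] z [ 0.002  0.001 -1.   ] q [-0.31  0.52 -0.27  2.17  0.29  0.48 -2.35]
shift units (tool now) [ 0.06 -3.08 -2.57] turn units [-0.01 -0.02  0.39]  shift units (tool after turn) [-0.07 -3.08 -2.57]
```

>>> apply_moves:
  motion:
    - {"hand":0.2,"x":0,"y":0,"z":-0.4,"wx":0,"wy":0,"wz":0}
    - {"hand":0.2,"x":0,"y":0,"z":-0.7,"wx":0,"wy":0,"wz":-0.6}
    - {"hand":0.2,"x":0,"y":0,"z":-0.7,"wx":0,"wy":0,"wz":-0.7}
    - {"hand":0.2,"x":0,"y":0,"z":-0.2,"wx":0,"wy":0,"wz":-0.7}
    - {"hand":0.2,"x":0,"y":0,"z":0,"wx":0,"wy":0,"wz":-0.5}

```text
t: 17.3
tool_pos: [0.4233, 0.1769, 0.1227]
tcp_rot: [0.99, 0.143, 0.002, -0.0]
wrist_force: [-0.3, -1.0, -4.4]
grip_width: 0.557
```

```bash

python3 - <<'E'
from h import *
s=st();to(.422,.3307,.12,np.radians(16.5))
E
```

```text
t 17.3 pos [0.4233 0.1769 0.1227] F [-0.3 -1.  -4.4] grip 0.557
x [0.959 0.284 0.005] y [ 0.284 -0.959 -0.   ] z [ 0.004  0.001 -1.   ] q [-0.17  0.36 -0.43  2.08  0.22  0.74 -2.02]
shift units (tool now) [ 0.85 -2.96  0.06] turn units [-0.   -0.04 -0.  ]  shift units (tool after turn) [ 0.85 -2.96  0.05]
```

>>> apply_moves:
  motion:
    - {"hand":0.2,"x":0.15,"y":-0.5,"z":0,"wx":0,"wy":0,"wz":0}
    - {"hand":0.2,"x":0.25,"y":-0.85,"z":0,"wx":0,"wy":0,"wz":0}
    - {"hand":0.2,"x":0.25,"y":-0.85,"z":0,"wx":0,"wy":0,"wz":0}
    - {"hand":0.2,"x":0.2,"y":-0.75,"z":0,"wx":0,"wy":0,"wz":0}
    - {"hand":0.2,"x":0,"y":0,"z":0,"wx":0,"wy":0,"wz":0}

```text
t: 17.8
tool_pos: [0.4199, 0.3368, 0.1212]
tcp_rot: [0.989, 0.145, 0.001, -0.003]
wrist_force: [-0.7, -0.3, -4.1]
grip_width: 0.556
```

```bash

python3 - <<'E'
from h import *
s=st();to(.422,.3307,.0215,np.radians(16.5));cap('wrist','w11')
E
```

```text
t 17.8 pos [0.4199 0.3368 0.1212] F [-0.7 -0.3 -4.1] grip 0.556
x [0.958 0.288 0.002] y [ 0.288 -0.958 -0.005] z [ 0.001  0.006 -1.   ] q [-0.45  0.47 -0.43  1.9   0.26  0.82 -2.3 ]
shift units (tool now) [-0.    0.14  1.99] turn units [-0.05 -0.02  0.04]  shift units (tool after turn) [0.01 0.13 1.99]
```

View pics/w11.png

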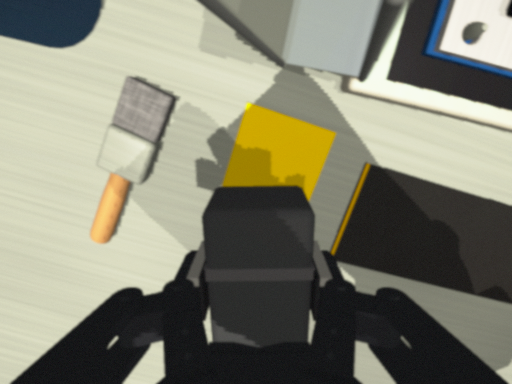

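>>> apply_moves:
  motion:
    - {"hand":0.2,"x":0.06,"y":0,"z":0.4,"wx":0,"wy":0,"wz":0}
    - {"hand":0.2,"x":0,"y":0,"z":0.7,"wx":0,"wy":0,"wz":0}
    - {"hand":0.2,"x":0,"y":0,"z":0.5,"wx":0,"wy":0,"wz":0}
    - {"hand":0.2,"x":0,"y":0,"z":0.3,"wx":0,"wy":0,"wz":0}
    - {"hand":0.2,"x":0,"y":0,"z":0.07,"wx":0,"wy":0,"wz":0}

```text
t: 18.35
tool_pos: [0.4234, 0.3283, 0.0213]
tcp_rot: [0.99, 0.142, -0.001, 0.002]
wrist_force: [-11.8, -12.5, 42.2]
grip_width: 0.556
```

```bash

python3 - <<'E'
from h import *
s=st();to(.425,.3307,.0215,np.radians(16.5))
E
```

```text
t 18.35 pos [0.4234 0.3283 0.0213] F [-11.8 -12.5  42.2] grip 0.556
x [ 0.96   0.281 -0.003] y [ 0.281 -0.96   0.003] z [-0.002 -0.004 -1.   ] q [-0.5   0.61 -0.36  1.97  0.35  0.62 -2.38]
shift units (tool now) [ 0.04 -0.04 -0.  ] turn units [ 0.03  0.03 -0.03]  shift units (tool after turn) [ 0.04 -0.04 -0.  ]
```

>>> apply_moves:
  motion:
    - {"hand":0.2,"x":0,"y":0,"z":-0.04,"wx":0,"wy":0,"wz":0}
    - {"hand":0.75,"x":0,"y":0,"z":0,"wx":0,"wy":0,"wz":0}
    - {"hand":0.75,"x":0,"y":0,"z":0,"wx":0,"wy":0,"wz":0}
    - {"hand":0.75,"x":0,"y":0,"z":0,"wx":0,"wy":0,"wz":0}
    - {"hand":0.75,"x":0,"y":0,"z":0,"wx":0,"wy":0,"wz":0}

```text
t: 18.85
tool_pos: [0.4245, 0.3309, 0.024]
tcp_rot: [0.99, 0.142, 0.0, -0.0]
wrist_force: [-0.9, -0.5, -0.1]
grip_width: 0.75
```

>>> apply_moves:
  motion:
    - {"hand":0.75,"x":0,"y":0,"z":-0.4,"wx":0,"wy":0,"wz":0}
    - {"hand":0.75,"x":0,"y":0,"z":-0.8,"wx":0,"wy":0,"wz":0}
    - {"hand":0.75,"x":0,"y":0,"z":-0.8,"wx":0,"wy":0,"wz":0}
    - {"hand":0.75,"x":-0.2,"y":0.7,"z":-0.5,"wx":0,"wy":0,"wz":0.6}
    - {"hand":0.75,"x":-0.2,"y":0.9,"z":0,"wx":0,"wy":0,"wz":0.7}

```text
t: 19.35
tool_pos: [0.4262, 0.2511, 0.1523]
tcp_rot: [0.997, 0.075, 0.003, -0.002]
wrist_force: [1.4, -1.1, -1.2]
grip_width: 0.749
```

>>> apply_moves:
  motion:
    - {"hand":0.75,"x":-0.2,"y":0.9,"z":-0.3,"wx":0,"wy":0,"wz":0.7}
    - {"hand":0.75,"x":0,"y":0.9,"z":-0.3,"wx":0,"wy":0,"wz":0.7}
    - {"hand":0.75,"x":0,"y":0.9,"z":-0.2,"wx":0,"wy":0,"wz":0}
    - {"hand":0.75,"x":0,"y":0.9,"z":0,"wx":0,"wy":0,"wz":0}
    - {"hand":0.75,"x":0,"y":0.9,"z":0,"wx":0,"wy":0,"wz":0}

```text
t: 19.85
tool_pos: [0.4252, 0.0208, 0.1894]
tcp_rot: [1.0, 0.001, 0.001, 0.0]
wrist_force: [1.0, -0.0, -1.0]
grip_width: 0.75
```

```bash

python3 - <<'E'
from h import *
s=st();to(.40,-.06,.25,0)
E
```

```text
t 19.85 pos [0.4252 0.0208 0.1894] F [ 1. -0. -1.] grip 0.75
x [1.    0.003 0.002] y [ 0.003 -1.     0.   ] z [ 0.002 -0.    -1.   ] q [ 0.09  0.19 -0.31  2.08  0.08  0.87 -1.83]
shift units (tool now) [-0.51  1.61 -1.21] turn units [ 0.   -0.02  0.03]  shift units (tool after turn) [-0.5   1.62 -1.21]
```

>>> apply_moves:
  motion:
    - {"hand":0.85,"x":-0.2,"y":0.6,"z":-0.4,"wx":0,"wy":0,"wz":0}
    - {"hand":0.85,"x":-0.2,"y":0.6,"z":-0.5,"wx":0,"wy":0,"wz":0}
    - {"hand":0.85,"x":-0.1,"y":0.2,"z":-0.4,"wx":0,"wy":0,"wz":0}
    - {"hand":0.85,"x":0,"y":0,"z":0,"wx":0,"wy":0,"wz":0}
    - {"hand":0.85,"x":0,"y":0,"z":0,"wx":0,"wy":0,"wz":0}

```text
t: 20.35
tool_pos: [0.4005, -0.0474, 0.2538]
tcp_rot: [1.0, 0.001, 0.001, 0.0]
wrist_force: [1.2, -0.1, 0.4]
grip_width: 0.848
```

```bash

python3 - <<'E'
from h import *
s=st();cap('wrist','w12')
E
python3 meas.py w12
```

```text
t 20.35 pos [ 0.4005 -0.0474  0.2538] F [ 1.2 -0.1  0.4] grip 0.848
x [1.    0.002 0.001] y [ 0.002 -1.     0.   ] z [ 0.001 -0.    -1.   ] q [ 0.23  0.08 -0.26  2.04  0.02  1.03 -1.61]
seated plate rect@.046 ((574.4698486328125, 201.8431396484375), (61.01451873779297, 22.485389709472656), 87.19326782226562)
plane tilt,z [0.0334 0.0025 0.045 ]
block hue 30.0 V 36.0 z 0.0304 [ 0 29 94 31]
    top c 548.7 196.8 size 28.4 117.9 yaw -86.0
block hue 11.0 V 162.0 z 0.0435 [474  99  38  70]
    top c 445.8 -333.9 size 81.1 43.5 yaw 7.5
block hue 23.0 V 220.0 z 0.0357 [297 100  47  61]
    top c 446.5 -119.1 size 51.4 70.4 yaw -0.9
block hue 18.0 V 183.0 z 0.0397 [389 102  48  66]
    top c 442.8 -230.9 size 76.8 48.7 yaw 0.4
yellow rect@.004 ((400.6474609375, -1.4759154319763184), (4.001606464385986, 38.06768798828125), 88.16426849365234)
yellow rect@.004 ((425.16400146484375, 252.21896362304688), (95.69027709960938, 3.740200996398926), 1.1665260791778564)
yellow rect@.004 ((452.6177978515625, -0.9158825874328613), (50.21873474121094, 4.716921806335449), 1.428079605102539)
yellow rect@.004 ((431.17901611328125, 291.6712646484375), (23.378774642944336, 105.47644805908203), 74.93006896972656)
```

View pics/w12.png

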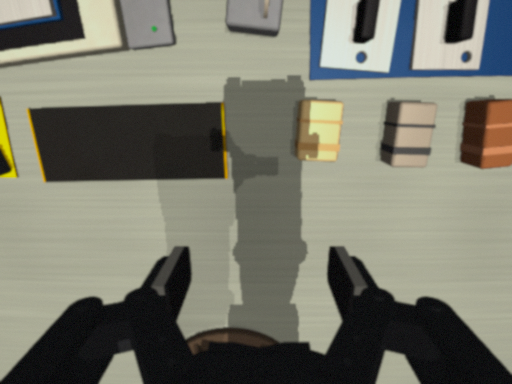

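>>> apply_moves:
  motion:
    - {"hand":0.85,"x":0.2,"y":0.4,"z":0.4,"wx":0,"wy":0,"wz":0}
    - {"hand":0.85,"x":0.4,"y":0.6,"z":0.7,"wx":0,"wy":0,"wz":0}
    - {"hand":0.85,"x":0.34,"y":0.42,"z":0.8,"wx":0,"wy":0,"wz":0}
    - {"hand":0.85,"x":0,"y":0,"z":0.8,"wx":0,"wy":0,"wz":0}
    - {"hand":0.85,"x":0,"y":0,"z":0.4,"wx":0,"wy":0,"wz":0}

```text
t: 20.9
tool_pos: [0.4457, -0.1174, 0.0947]
tcp_rot: [1.0, 0.002, -0.003, -0.001]
wrist_force: [-0.2, 0.4, 0.5]
grip_width: 0.85
```

>>> apply_moves:
  motion:
    - {"hand":0.85,"x":0,"y":0,"z":0.1,"wx":0,"wy":0,"wz":0}
    - {"hand":0.85,"x":0,"y":0,"z":0,"wx":0,"wy":0,"wz":0}
    - {"hand":0.85,"x":0,"y":0,"z":0,"wx":0,"wy":0,"wz":0}
    - {"hand":0.85,"x":0,"y":0,"z":0,"wx":0,"wy":0,"wz":0}
    - {"hand":0.85,"x":0,"y":0,"z":0,"wx":0,"wy":0,"wz":0}

```text
t: 21.4
tool_pos: [0.4482, -0.1183, 0.0949]
tcp_rot: [1.0, 0.001, 0.001, 0.0]
wrist_force: [0.5, 1.3, -0.5]
grip_width: 0.848
```

```bash

python3 - <<'E'
from h import *
s=st();to(.447,-.119,.02,np.radians(-.8));cap('wrist','w13')
E
python3 meas.py w13
```

```text
t 21.4 pos [ 0.4482 -0.1183  0.0949] F [ 0.5  1.3 -0.5] grip 0.848
x [1.    0.003 0.002] y [ 0.003 -1.     0.   ] z [ 0.002 -0.    -1.   ] q [ 0.28  0.38 -0.18  2.11  0.11  0.65 -1.54]
shift units (tool now) [-0.03  0.01  1.5 ] turn units [ 0.   -0.02  0.16]  shift units (tool after turn) [-0.02  0.01  1.5 ]
block hue 20.0 V 45.0 z 0.0424 [320  45  32  28]
    top c 552.4 -163.5 size 14.1 16.3 yaw -89.1
block hue 20.0 V 119.0 z 0.035 [114  46  69  12]
    top c 557.0 -50.7 size 41.8 6.2 yaw 89.4
block hue 78.0 V 15.0 z 0.0411 [488  50  24  23]
    top c 553.8 -266.6 size 12.1 9.8 yaw 10.9
block hue 19.0 V 116.0 z 0.0355 [226 170  73  95]
    top c 447.7 -120.0 size 50.2 71.5 yaw -1.9
block hue 18.0 V 188.0 z 0.0395 [376 171  82 103]
    top c 444.3 -231.3 size 49.2 77.4 yaw -0.8
yellow rect@.004 ((430.1290283203125, -2.3680639266967773), (98.65650939941406, 4.785221576690674), 1.1754075288772583)
```

>>> apply_moves:
  motion:
    - {"hand":0.85,"x":0,"y":0.03,"z":0.4,"wx":0,"wy":0,"wz":0.2}
    - {"hand":0.85,"x":0,"y":0,"z":0.6,"wx":0,"wy":0,"wz":0}
    - {"hand":0.85,"x":0,"y":0,"z":0.4,"wx":0,"wy":0,"wz":0}
    - {"hand":0.85,"x":0,"y":0,"z":0.1,"wx":0,"wy":0,"wz":0}
    - {"hand":0.2,"x":0,"y":0,"z":0,"wx":0,"wy":0,"wz":0}

```text
t: 21.95
tool_pos: [0.4473, -0.1197, 0.0188]
tcp_rot: [1.0, -0.009, -0.0, -0.0]
wrist_force: [0.5, -0.1, -0.0]
grip_width: 0.694
```

>>> apply_moves:
  motion:
    - {"hand":0.2,"x":0,"y":0,"z":0,"wx":0,"wy":0,"wz":0}
    - {"hand":0.2,"x":0,"y":0,"z":0,"wx":0,"wy":0,"wz":0}
    - {"hand":0.2,"x":0,"y":0,"z":0,"wx":0,"wy":0,"wz":0}
    - {"hand":0.2,"x":0,"y":0,"z":0,"wx":0,"wy":0,"wz":0}
    - {"hand":0.2,"x":0,"y":0,"z":-0.4,"wx":0,"wy":0,"wz":0}

```text
t: 22.45
tool_pos: [0.4463, -0.1195, 0.0381]
tcp_rot: [1.0, -0.009, -0.001, -0.0]
wrist_force: [-0.3, 0.5, -3.3]
grip_width: 0.573
```

>>> apply_moves:
  motion:
    - {"hand":0.2,"x":0,"y":0,"z":-0.7,"wx":0,"wy":0,"wz":0}
    - {"hand":0.2,"x":0,"y":0,"z":-0.7,"wx":0,"wy":0,"wz":0}
    - {"hand":0.2,"x":0,"y":-0.4,"z":-0.2,"wx":0,"wy":0,"wz":0}
    - {"hand":0.2,"x":0,"y":-0.8,"z":0,"wx":0,"wy":0,"wz":-0.2}
    - {"hand":0.2,"x":0,"y":-0.9,"z":0,"wx":0,"wy":0,"wz":0}

```text
t: 22.95
tool_pos: [0.4488, -0.0149, 0.1198]
tcp_rot: [1.0, -0.0, 0.001, 0.0]
wrist_force: [0.7, 0.4, -4.2]
grip_width: 0.575
```

```bash

python3 - <<'E'
from h import *
s=st();to(.428,.21,.026,np.radians(0));
E
```

```text
t 22.95 pos [ 0.4488 -0.0149  0.1198] F [ 0.7  0.4 -4.2] grip 0.575
x [ 1.    -0.     0.002] y [-0.    -1.     0.001] z [ 0.002 -0.001 -1.   ] q [ 0.09  0.32 -0.22  2.12  0.11  0.71 -1.77]
shift units (tool now) [-0.42 -4.5   1.87] turn units [ 0.01 -0.02 -0.  ]  shift units (tool after turn) [-0.42 -4.5   1.88]
```

>>> apply_moves:
  motion:
    - {"hand":0.2,"x":-0.1,"y":-0.9,"z":0,"wx":0,"wy":0,"wz":0}
    - {"hand":0.2,"x":-0.1,"y":-0.95,"z":0,"wx":0,"wy":0,"wz":0}
    - {"hand":0.2,"x":-0.1,"y":-0.95,"z":0,"wx":0,"wy":0,"wz":0}
    - {"hand":0.2,"x":-0.1,"y":-0.9,"z":0,"wx":0,"wy":0,"wz":0}
    - {"hand":0.2,"x":0,"y":-0.6,"z":0,"wx":0,"wy":0,"wz":0}

```text
t: 23.45
tool_pos: [0.4267, 0.2037, 0.1193]
tcp_rot: [1.0, 0.003, 0.0, -0.001]
wrist_force: [0.6, 0.4, -4.0]
grip_width: 0.574
```

>>> apply_moves:
  motion:
    - {"hand":0.2,"x":0,"y":0,"z":0.3,"wx":0,"wy":0,"wz":0}
    - {"hand":0.2,"x":0,"y":0,"z":0.6,"wx":0,"wy":0,"wz":0}
    - {"hand":0.2,"x":0,"y":0,"z":0.5,"wx":0,"wy":0,"wz":0}
    - {"hand":0.2,"x":0,"y":0,"z":0.2,"wx":0,"wy":0,"wz":0}
    - {"hand":0.2,"x":0,"y":0,"z":0,"wx":0,"wy":0,"wz":0}

```text
t: 23.95
tool_pos: [0.4271, 0.1997, 0.038]
tcp_rot: [1.0, 0.001, -0.001, 0.001]
wrist_force: [-0.3, -0.2, -2.8]
grip_width: 0.575
```

```bash

python3 - <<'E'
from h import *
s=st();to(.428,.21,.0245,np.radians(0));
E
```

```text
t 23.95 pos [0.4271 0.1997 0.038 ] F [-0.3 -0.2 -2.8] grip 0.575
x [ 1.     0.003 -0.002] y [ 0.003 -1.     0.001] z [-0.002 -0.001 -1.   ] q [-0.37  0.5  -0.23  2.13  0.21  0.54 -2.33]
shift units (tool now) [ 0.02 -0.21  0.27] turn units [0.01 0.02 0.03]  shift units (tool after turn) [ 0.02 -0.21  0.27]
```

>>> apply_moves:
  motion:
    - {"hand":0.2,"x":0,"y":-0.18,"z":0.1,"wx":0,"wy":0,"wz":0}
    - {"hand":0.2,"x":0,"y":0,"z":0.16,"wx":0,"wy":0,"wz":0}
    - {"hand":0.2,"x":0,"y":0,"z":0,"wx":0,"wy":0,"wz":0}
    - {"hand":0.75,"x":0,"y":0,"z":0,"wx":0,"wy":0,"wz":0}
    - {"hand":0.75,"x":0,"y":0,"z":0,"wx":0,"wy":0,"wz":0}

```text
t: 24.45
tool_pos: [0.4283, 0.2094, 0.0264]
tcp_rot: [1.0, 0.001, 0.001, -0.0]
wrist_force: [-0.6, 0.3, -0.0]
grip_width: 0.748
```

>>> apply_moves:
  motion:
    - {"hand":0.75,"x":0,"y":0,"z":0,"wx":0,"wy":0,"wz":0}
    - {"hand":0.75,"x":0,"y":0,"z":-0.4,"wx":0,"wy":0,"wz":0}
    - {"hand":0.75,"x":0,"y":0,"z":-0.8,"wx":0,"wy":0,"wz":0}
    - {"hand":0.75,"x":0,"y":0.3,"z":-0.8,"wx":0,"wy":0,"wz":0}
    - {"hand":0.85,"x":0,"y":0.8,"z":-0.2,"wx":0,"wy":0,"wz":0}

```text
t: 24.95
tool_pos: [0.4303, 0.158, 0.1401]
tcp_rot: [1.0, 0.004, 0.004, -0.002]
wrist_force: [1.9, -0.9, -1.0]
grip_width: 0.849
```

>>> apply_moves:
  motion:
    - {"hand":0.85,"x":0,"y":0.95,"z":0,"wx":0,"wy":0,"wz":0}
    - {"hand":0.85,"x":0,"y":0.95,"z":0,"wx":0,"wy":0,"wz":0}
    - {"hand":0.85,"x":0,"y":0.95,"z":0,"wx":0,"wy":0,"wz":0}
    - {"hand":0.85,"x":0.1,"y":0.95,"z":0,"wx":0,"wy":0,"wz":0}
    - {"hand":0.85,"x":0.1,"y":0.95,"z":0,"wx":0,"wy":0,"wz":0}

```text
t: 25.45
tool_pos: [0.4386, -0.0853, 0.1365]
tcp_rot: [1.0, 0.001, 0.001, 0.0]
wrist_force: [0.2, 0.4, 0.4]
grip_width: 0.848
```

```bash

python3 - <<'E'
from h import *
s=st();to(.4443,-.231,.1,np.radians(0));
E
```

```text
t 25.45 pos [ 0.4386 -0.0853  0.1365] F [0.2 0.4 0.4] grip 0.848
x [1.    0.003 0.001] y [ 0.003 -1.     0.   ] z [ 0.001 -0.    -1.   ] q [ 0.23  0.29 -0.19  2.11  0.08  0.75 -1.58]
shift units (tool now) [0.11 2.91 0.73] turn units [ 0.   -0.01  0.03]  shift units (tool after turn) [0.11 2.91 0.73]
```

>>> apply_moves:
  motion:
    - {"hand":0.85,"x":0.1,"y":0.8,"z":0,"wx":0,"wy":0,"wz":0}
    - {"hand":0.85,"x":0,"y":0.9,"z":0.2,"wx":0,"wy":0,"wz":0}
    - {"hand":0.85,"x":0,"y":0.8,"z":0.3,"wx":0,"wy":0,"wz":0}
    - {"hand":0.85,"x":0,"y":0.2,"z":0.3,"wx":0,"wy":0,"wz":0}
    - {"hand":0.85,"x":0,"y":0,"z":0,"wx":0,"wy":0,"wz":0}

```text
t: 25.95
tool_pos: [0.4425, -0.2202, 0.0946]
tcp_rot: [1.0, -0.001, -0.001, -0.0]
wrist_force: [-0.6, 0.5, 0.5]
grip_width: 0.848
```

>>> apply_moves:
  motion:
    - {"hand":0.85,"x":0,"y":0,"z":0,"wx":0,"wy":0,"wz":0}
    - {"hand":0.85,"x":0,"y":0,"z":0,"wx":0,"wy":0,"wz":0}
    - {"hand":0.85,"x":0,"y":0,"z":0,"wx":0,"wy":0,"wz":0}
    - {"hand":0.85,"x":0,"y":0,"z":0,"wx":0,"wy":0,"wz":0}
    - {"hand":0.85,"x":0,"y":0,"z":0,"wx":0,"wy":0,"wz":0}

```text
t: 26.45
tool_pos: [0.4443, -0.2178, 0.0963]
tcp_rot: [1.0, 0.002, 0.0, 0.0]
wrist_force: [0.0, -0.4, 0.3]
grip_width: 0.848
```

```bash

python3 - <<'E'
from h import *
s=st();to(.4443,-.231,.02,np.radians(0));cap('wrist','w14')
E
python3 meas.py w14
```

```text
t 26.45 pos [ 0.4443 -0.2178  0.0963] F [ 0.  -0.4  0.3] grip 0.848
x [1.    0.004 0.001] y [ 0.004 -1.     0.   ] z [ 0.001 -0.    -1.   ] q [ 0.45  0.42 -0.13  2.04  0.08  0.69 -1.3 ]
shift units (tool now) [-0.    0.26  1.53] turn units [ 0.   -0.01  0.03]  shift units (tool after turn) [0.   0.26 1.53]
block hue 18.0 V 48.0 z 0.0424 [156  37  32  29]
    top c 552.7 -165.7 size 16.6 14.0 yaw 89.4
block hue 30.0 V 40.0 z 0.0423 [337  38  31  24]
    top c 554.0 -272.7 size 11.3 16.2 yaw -88.9
block hue 21.0 V 108.0 z 0.0348 [ 0 44 30 12]
    top c 556.4 -64.2 size 19.2 6.4 yaw 87.8
block hue 11.0 V 170.0 z 0.0435 [392 158  72 114]
    top c 446.9 -337.4 size 81.5 45.7 yaw 6.0
block hue 18.0 V 89.0 z 0.0396 [247 165  69 104]
    top c 444.2 -232.7 size 46.3 77.3 yaw -1.0
yellow rect@.004 ((422.650146484375, -2.670276403427124), (83.36505889892578, 5.2303900718688965), 1.2008826732635498)
```

View pics/w14.png

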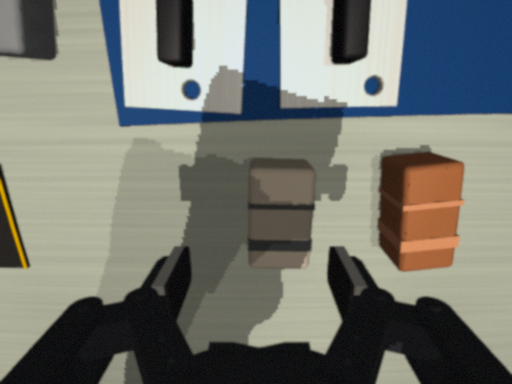

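>>> apply_moves:
  motion:
    - {"hand":0.85,"x":0,"y":0.3,"z":0.3,"wx":0,"wy":0,"wz":0.15}
    - {"hand":0.85,"x":0,"y":0,"z":0.6,"wx":0,"wy":0,"wz":0}
    - {"hand":0.85,"x":0,"y":0,"z":0.5,"wx":0,"wy":0,"wz":0}
    - {"hand":0.85,"x":0,"y":0,"z":0.13,"wx":0,"wy":0,"wz":0}
    - {"hand":0.2,"x":0,"y":0,"z":0,"wx":0,"wy":0,"wz":0}

```text
t: 27.0
tool_pos: [0.4435, -0.2329, 0.0188]
tcp_rot: [1.0, -0.006, -0.001, -0.0]
wrist_force: [0.1, -0.2, 0.4]
grip_width: 0.698
```

>>> apply_moves:
  motion:
    - {"hand":0.2,"x":0,"y":0,"z":0,"wx":0,"wy":0,"wz":0}
    - {"hand":0.2,"x":0,"y":0,"z":0,"wx":0,"wy":0,"wz":0}
    - {"hand":0.2,"x":0,"y":0,"z":0,"wx":0,"wy":0,"wz":0}
    - {"hand":0.2,"x":0,"y":0,"z":0,"wx":0,"wy":0,"wz":0}
    - {"hand":0.2,"x":0,"y":0,"z":-0.4,"wx":0,"wy":0,"wz":0}

```text
t: 27.5
tool_pos: [0.4427, -0.2327, 0.0384]
tcp_rot: [1.0, -0.007, -0.001, -0.001]
wrist_force: [0.8, -0.3, -3.1]
grip_width: 0.528
```

>>> apply_moves:
  motion:
    - {"hand":0.2,"x":0,"y":0,"z":-0.7,"wx":0,"wy":0,"wz":0}
    - {"hand":0.2,"x":0,"y":0,"z":-0.7,"wx":0,"wy":0,"wz":0}
    - {"hand":0.2,"x":0,"y":-0.4,"z":-0.2,"wx":0,"wy":0,"wz":-0.1}
    - {"hand":0.2,"x":0,"y":-0.8,"z":0,"wx":0,"wy":0,"wz":0}
    - {"hand":0.2,"x":0,"y":-0.95,"z":0,"wx":0,"wy":0,"wz":0}

```text
t: 28.0
tool_pos: [0.4447, -0.1262, 0.1202]
tcp_rot: [1.0, -0.003, 0.001, 0.001]
wrist_force: [1.3, 1.6, -4.1]
grip_width: 0.529
```

>>> apply_moves:
  motion:
    - {"hand":0.2,"x":0,"y":-0.95,"z":0,"wx":0,"wy":0,"wz":0}
    - {"hand":0.2,"x":0,"y":-0.95,"z":0,"wx":0,"wy":0,"wz":0}
    - {"hand":0.2,"x":-0.1,"y":-0.95,"z":0,"wx":0,"wy":0,"wz":0}
    - {"hand":0.2,"x":-0.1,"y":-0.8,"z":0,"wx":0,"wy":0,"wz":0}
    - {"hand":0.2,"x":-0.1,"y":-0.6,"z":0,"wx":0,"wy":0,"wz":0}

```text
t: 28.5
tool_pos: [0.4294, 0.0896, 0.1197]
tcp_rot: [1.0, -0.0, 0.0, -0.0]
wrist_force: [0.9, -0.5, -3.6]
grip_width: 0.532
```

```bash

python3 - <<'E'
from h import *
s=st();to(.427,.126,.025,np.radians(0));cap('wrist','w15')
E
```

```text
t 28.5 pos [0.4294 0.0896 0.1197] F [ 0.9 -0.5 -3.6] grip 0.532
x [ 1.    -0.     0.001] y [-0.    -1.    -0.001] z [ 0.001  0.001 -1.   ] q [-0.14  0.31 -0.23  2.14  0.11  0.7  -2.01]
shift units (tool now) [-0.05 -0.73  1.89] turn units [-0.01 -0.01 -0.  ]  shift units (tool after turn) [-0.05 -0.73  1.89]
```

View pics/w15.png

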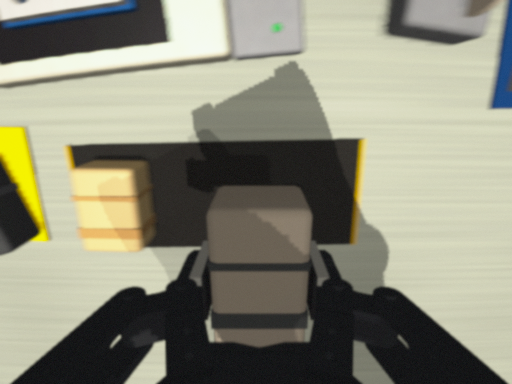

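>>> apply_moves:
  motion:
    - {"hand":0.2,"x":0,"y":-0.6,"z":0.2,"wx":0,"wy":0,"wz":0}
    - {"hand":0.2,"x":0,"y":-0.1,"z":0.6,"wx":0,"wy":0,"wz":0}
    - {"hand":0.2,"x":0,"y":0,"z":0.6,"wx":0,"wy":0,"wz":0}
    - {"hand":0.2,"x":0,"y":0,"z":0.3,"wx":0,"wy":0,"wz":0}
    - {"hand":0.2,"x":0,"y":0,"z":0,"wx":0,"wy":0,"wz":0}

```text
t: 29.05
tool_pos: [0.4287, 0.1211, 0.0328]
tcp_rot: [1.0, -0.001, -0.002, 0.001]
wrist_force: [-0.5, 0.5, -4.1]
grip_width: 0.53
```

```bash

python3 - <<'E'
from h import *
s=st();to(.427,.125,.0245,np.radians(0))
E
```

```text
t 29.05 pos [0.4287 0.1211 0.0328] F [-0.5  0.5 -4.1] grip 0.53
x [ 1.    -0.002 -0.004] y [-0.002 -1.     0.002] z [-0.004 -0.002 -1.   ] q [-0.24  0.48 -0.2   2.2   0.19  0.49 -2.16]
shift units (tool now) [-0.03 -0.08  0.17] turn units [ 0.01  0.03 -0.02]  shift units (tool after turn) [-0.03 -0.08  0.17]
```

>>> apply_moves:
  motion:
    - {"hand":0.2,"x":0,"y":-0.05,"z":0.1,"wx":0,"wy":0,"wz":0}
    - {"hand":0.2,"x":0,"y":0,"z":0.06,"wx":0,"wy":0,"wz":0}
    - {"hand":0.2,"x":0,"y":0,"z":0,"wx":0,"wy":0,"wz":0}
    - {"hand":0.7,"x":0,"y":0,"z":0,"wx":0,"wy":0,"wz":0}
    - {"hand":0.7,"x":0,"y":0,"z":0,"wx":0,"wy":0,"wz":0}

```text
t: 29.55
tool_pos: [0.4308, 0.1244, 0.027]
tcp_rot: [1.0, -0.001, 0.001, -0.0]
wrist_force: [0.6, -0.2, 0.4]
grip_width: 0.699
```

>>> apply_moves:
  motion:
    - {"hand":0.7,"x":0,"y":0,"z":0,"wx":0,"wy":0,"wz":0}
    - {"hand":0.7,"x":0,"y":0,"z":-0.4,"wx":0,"wy":0,"wz":0}
    - {"hand":0.7,"x":0,"y":0,"z":-0.8,"wx":0,"wy":0,"wz":0}
    - {"hand":0.7,"x":0,"y":0.3,"z":-0.8,"wx":0,"wy":0,"wz":0}
    - {"hand":0.8,"x":0,"y":0.8,"z":-0.2,"wx":0,"wy":0,"wz":0}

```text
t: 30.05
tool_pos: [0.4326, 0.0725, 0.1404]
tcp_rot: [1.0, 0.001, 0.004, -0.002]
wrist_force: [1.0, -1.2, -0.3]
grip_width: 0.802
```

>>> apply_moves:
  motion:
    - {"hand":0.8,"x":0,"y":0.95,"z":0,"wx":0,"wy":0,"wz":0}
    - {"hand":0.8,"x":0,"y":0.95,"z":0,"wx":0,"wy":0,"wz":0}
    - {"hand":0.8,"x":0,"y":0.95,"z":0,"wx":0,"wy":0,"wz":0}
    - {"hand":0.8,"x":0.2,"y":0.95,"z":0,"wx":0,"wy":0,"wz":0}
    - {"hand":0.8,"x":0.2,"y":0.95,"z":0,"wx":0,"wy":0,"wz":0}

```text
t: 30.55
tool_pos: [0.4493, -0.1703, 0.1369]
tcp_rot: [1.0, -0.001, 0.0, 0.0]
wrist_force: [1.8, 0.9, -0.1]
grip_width: 0.802
```

>>> apply_moves:
  motion:
    - {"hand":0.8,"x":0,"y":0.95,"z":0,"wx":0,"wy":0,"wz":0}
    - {"hand":0.8,"x":0,"y":0.95,"z":0.1,"wx":0,"wy":0,"wz":-0.3}
    - {"hand":0.8,"x":0,"y":0.95,"z":0.3,"wx":0,"wy":0,"wz":-0.4}
    - {"hand":0.8,"x":0,"y":0.6,"z":0.3,"wx":0,"wy":0,"wz":-0.4}
    - {"hand":0.8,"x":0,"y":0,"z":0,"wx":0,"wy":0,"wz":0}

```text
t: 31.05
tool_pos: [0.4505, -0.3457, 0.0996]
tcp_rot: [0.999, 0.054, -0.001, 0.001]
wrist_force: [0.2, 0.7, 0.6]
grip_width: 0.8
```

```bash

python3 - <<'E'
from h import *
s=st();to(.4465,-.337,.1,np.radians(6.5));cap('wrist','w16')
E
python3 meas.py w16
```

```text
t 31.05 pos [ 0.4505 -0.3457  0.0996] F [0.2 0.7 0.6] grip 0.8
x [ 0.994  0.107 -0.002] y [ 0.107 -0.994  0.001] z [-0.002 -0.001 -1.   ] q [ 0.63  0.5  -0.1   1.86  0.07  0.78 -0.97]
shift units (tool now) [-0.06 -0.18 -0.01] turn units [ 0.01  0.02 -0.06]  shift units (tool after turn) [-0.06 -0.18 -0.01]
block hue 20.0 V 47.0 z 0.0423 [147  36  31  24]
    top c 554.1 -275.5 size 11.6 15.6 yaw -89.7
block hue 11.0 V 85.0 z 0.0435 [218 164  61 110]
    top c 447.2 -338.4 size 81.0 41.6 yaw 6.1
```

>>> apply_moves:
  motion:
    - {"hand":0.8,"x":-0.06,"y":-0.15,"z":0.3,"wx":0,"wy":0,"wz":0}
    - {"hand":0.8,"x":0,"y":0,"z":0.6,"wx":0,"wy":0,"wz":0}
    - {"hand":0.8,"x":0,"y":0,"z":0.5,"wx":0,"wy":0,"wz":0}
    - {"hand":0.8,"x":0,"y":0,"z":0.2,"wx":0,"wy":0,"wz":0}
    - {"hand":0.8,"x":0,"y":0,"z":0,"wx":0,"wy":0,"wz":0}

```text
t: 31.6
tool_pos: [0.4485, -0.3321, 0.0208]
tcp_rot: [0.998, 0.057, -0.001, -0.001]
wrist_force: [0.1, 0.2, -0.6]
grip_width: 0.797
```

>>> apply_moves:
  motion:
    - {"hand":0.2,"x":0,"y":0,"z":0,"wx":0,"wy":0,"wz":0}
    - {"hand":0.2,"x":0,"y":0,"z":0,"wx":0,"wy":0,"wz":0}
    - {"hand":0.2,"x":0,"y":0,"z":0,"wx":0,"wy":0,"wz":0}
    - {"hand":0.2,"x":0,"y":0,"z":0,"wx":0,"wy":0,"wz":0}
    - {"hand":0.2,"x":0,"y":0,"z":0,"wx":0,"wy":0,"wz":0}

```text
t: 32.1
tool_pos: [0.4501, -0.3344, 0.0231]
tcp_rot: [0.998, 0.056, 0.001, 0.001]
wrist_force: [0.5, -0.0, 7.5]
grip_width: 0.486
```

```bash

python3 - <<'E'
from h import *
s=st()
E
```

```text
t 32.1 pos [ 0.4501 -0.3344  0.0231] F [ 0.5 -0.   7.5] grip 0.486
x [0.994 0.112 0.003] y [ 0.112 -0.994  0.002] z [ 0.003 -0.002 -1.   ] q [ 0.61  0.61 -0.1   1.93  0.1   0.6  -1.  ]
```

>>> apply_moves:
  motion:
    - {"hand":0.2,"x":0,"y":0,"z":-0.4,"wx":0,"wy":0,"wz":0}
    - {"hand":0.2,"x":0,"y":0,"z":-0.7,"wx":0,"wy":0,"wz":0.4}
    - {"hand":0.2,"x":0,"y":0,"z":-0.7,"wx":0,"wy":0,"wz":0.4}
    - {"hand":0.2,"x":0,"y":-0.5,"z":-0.2,"wx":0,"wy":0,"wz":0.3}
    - {"hand":0.2,"x":0,"y":-0.9,"z":0,"wx":0,"wy":0,"wz":0}

```text
t: 32.6
tool_pos: [0.4491, -0.2666, 0.1241]
tcp_rot: [1.0, -0.005, 0.002, 0.002]
wrist_force: [2.0, 1.0, -4.0]
grip_width: 0.482
```

>>> apply_moves:
  motion:
    - {"hand":0.2,"x":0,"y":-0.95,"z":0,"wx":0,"wy":0,"wz":0}
    - {"hand":0.2,"x":0,"y":-0.95,"z":0,"wx":0,"wy":0,"wz":0}
    - {"hand":0.2,"x":-0.1,"y":-0.95,"z":0,"wx":0,"wy":0,"wz":0}
    - {"hand":0.2,"x":-0.1,"y":-0.95,"z":0,"wx":0,"wy":0,"wz":0}
    - {"hand":0.2,"x":-0.1,"y":-0.9,"z":0,"wx":0,"wy":0,"wz":0}

```text
t: 33.1
tool_pos: [0.4332, -0.0265, 0.122]
tcp_rot: [1.0, -0.001, 0.0, -0.0]
wrist_force: [1.6, 0.5, -4.6]
grip_width: 0.484
```

>>> apply_moves:
  motion:
    - {"hand":0.2,"x":0,"y":-0.8,"z":0,"wx":0,"wy":0,"wz":0}
    - {"hand":0.2,"x":0,"y":-0.2,"z":0,"wx":0,"wy":0,"wz":0}
    - {"hand":0.2,"x":0,"y":0,"z":0,"wx":0,"wy":0,"wz":0}
    - {"hand":0.2,"x":0,"y":0,"z":0,"wx":0,"wy":0,"wz":0}
    - {"hand":0.2,"x":0,"y":0,"z":0,"wx":0,"wy":0,"wz":0}

```text
t: 33.6
tool_pos: [0.4339, 0.0198, 0.1214]
tcp_rot: [1.0, -0.003, -0.0, 0.0]
wrist_force: [0.5, -1.0, -4.0]
grip_width: 0.488
```

```bash

python3 - <<'E'
from h import *
s=st();to(.428,.044,.026,0);cap('wrist','w17')
E
python3 meas.py w17
```

```text
t 33.6 pos [0.4339 0.0198 0.1214] F [ 0.5 -1.  -4. ] grip 0.488
x [ 1.    -0.005 -0.   ] y [-0.005 -1.     0.001] z [-0.    -0.001 -1.   ] q [-0.02  0.3  -0.18  2.15  0.08  0.7  -1.83]
shift units (tool now) [-0.12 -0.48  1.91] turn units [ 0.01  0.   -0.05]  shift units (tool after turn) [-0.12 -0.48  1.91]
seated plate rect@.046 ((573.6511840820312, 179.07534790039062), (18.94599151611328, 11.272565841674805), 86.57980346679688)
plane tilt,z [0.1047 0.052  0.0447]
block hue 18.0 V 133.0 z 0.0348 [325  30  62  12]
    top c 557.3 -46.5 size 42.3 6.6 yaw 87.0
block hue 31.0 V 238.0 z 0.0301 [  0  34 128  47]
    top c 546.2 161.4 size 27.9 101.1 yaw -89.6
block hue 18.0 V 191.0 z 0.0435 [ 93 163  73  96]
    top c 429.9 122.9 size 48.8 77.5 yaw -0.1
block hue 24.0 V 240.0 z 0.0395 [  0 172  72  84]
    top c 427.5 206.4 size 55.8 71.5 yaw -2.3
yellow rect@.004 ((460.4312744140625, -0.9608557224273682), (37.346744537353516, 2.6762959957122803), 1.2478939294815063)
```

View pics/w17.png

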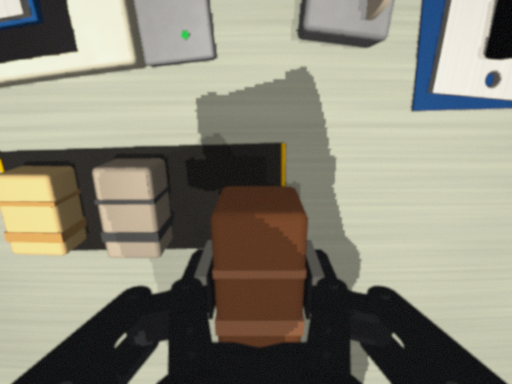

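>>> apply_moves:
  motion:
    - {"hand":0.2,"x":-0.12,"y":-0.4,"z":0.3,"wx":0,"wy":0,"wz":0}
    - {"hand":0.2,"x":0,"y":0,"z":0.6,"wx":0,"wy":0,"wz":0}
    - {"hand":0.2,"x":0,"y":0,"z":0.6,"wx":0,"wy":0,"wz":0}
    - {"hand":0.2,"x":0,"y":0,"z":0.3,"wx":0,"wy":0,"wz":0}
    - {"hand":0.2,"x":0,"y":0,"z":0,"wx":0,"wy":0,"wz":0}

```text
t: 34.15
tool_pos: [0.4268, 0.0402, 0.0297]
tcp_rot: [1.0, -0.002, -0.002, 0.001]
wrist_force: [-0.4, -0.7, -2.9]
grip_width: 0.489
```

```bash

python3 - <<'E'
from h import *
s=st();to(.428,.042,.0275,0)
E
```

```text
t 34.15 pos [0.4268 0.0402 0.0297] F [-0.4 -0.7 -2.9] grip 0.489
x [ 1.    -0.004 -0.004] y [-0.004 -1.     0.001] z [-0.004 -0.001 -1.   ] q [-0.1   0.46 -0.15  2.24  0.15  0.45 -1.95]
shift units (tool now) [ 0.02 -0.04  0.04] turn units [ 0.01  0.04 -0.04]  shift units (tool after turn) [ 0.02 -0.04  0.04]
```

>>> apply_moves:
  motion:
    - {"hand":0.2,"x":0,"y":0,"z":0.04,"wx":0,"wy":0,"wz":0}
    - {"hand":0.2,"x":0,"y":0,"z":0,"wx":0,"wy":0,"wz":0}
    - {"hand":0.65,"x":0,"y":0,"z":0,"wx":0,"wy":0,"wz":0}
    - {"hand":0.65,"x":0,"y":0,"z":0,"wx":0,"wy":0,"wz":0}
    - {"hand":0.65,"x":0,"y":0,"z":0,"wx":0,"wy":0,"wz":0}

```text
t: 34.65
tool_pos: [0.4286, 0.0415, 0.03]
tcp_rot: [1.0, -0.001, 0.001, -0.0]
wrist_force: [0.0, -0.7, -0.2]
grip_width: 0.648
```

>>> apply_moves:
  motion:
    - {"hand":0.65,"x":0,"y":0,"z":-0.4,"wx":0,"wy":0,"wz":0}
    - {"hand":0.65,"x":0,"y":0,"z":-0.8,"wx":0,"wy":0,"wz":0}
    - {"hand":0.65,"x":0,"y":0,"z":-0.9,"wx":0,"wy":0,"wz":0}
    - {"hand":0,"x":0,"y":0.4,"z":-0.9,"wx":0,"wy":0,"wz":0}
    - {"hand":0,"x":0.2,"y":0.4,"z":-0.8,"wx":0,"wy":0,"wz":0}

```text
t: 35.15
tool_pos: [0.437, 0.0015, 0.222]
tcp_rot: [1.0, -0.0, 0.0, -0.0]
wrist_force: [1.9, -0.1, -0.1]
grip_width: 0.321
```

>>> apply_moves:
  motion:
    - {"hand":0,"x":0.5,"y":0.4,"z":-0.4,"wx":0,"wy":0,"wz":0}
    - {"hand":0,"x":0.6,"y":0.4,"z":-0.2,"wx":0,"wy":0,"wz":0}
    - {"hand":0,"x":0.4,"y":0.2,"z":0,"wx":0,"wy":0,"wz":0}
    - {"hand":0,"x":0,"y":0,"z":0,"wx":0,"wy":0,"wz":0}
    - {"hand":0,"x":0,"y":0,"z":0,"wx":0,"wy":0,"wz":0}

```text
t: 35.65
tool_pos: [0.5124, -0.0486, 0.2491]
tcp_rot: [1.0, -0.001, -0.0, -0.0]
wrist_force: [-0.2, 0.4, 0.6]
grip_width: -0.002
```

```bash

python3 - <<'E'
from h import *
s=st();cap('wrist','w18')
E
python3 meas.py w18
```

```text
t 35.65 pos [ 0.5124 -0.0486  0.2491] F [-0.2  0.4  0.6] grip -0.002
x [ 1.    -0.003 -0.001] y [-0.003 -1.    -0.   ] z [-0.001  0.    -1.   ] q [ 0.1   0.26 -0.14  1.82  0.04  1.07 -1.62]
seated plate rect@.046 ((617.0828247070312, 217.30795288085938), (100.3534927368164, 86.15431213378906), 5.606452941894531)
plane tilt,z [0.004  0.0152 0.0454]
block hue 31.0 V 38.0 z 0.0302 [  0 130 128  28]
    top c 549.6 194.9 size 30.8 169.1 yaw -85.5
block hue 18.0 V 172.0 z 0.0435 [106 203  44  57]
    top c 431.1 122.6 size 48.2 77.0 yaw -1.4
block hue 11.0 V 153.0 z 0.0475 [172 204  38  62]
    top c 426.2 40.4 size 43.7 80.6 yaw -0.1
block hue 21.0 V 214.0 z 0.0394 [ 44 207  47  51]
    top c 427.7 207.5 size 53.4 72.8 yaw -1.5
block hue 36.0 V 27.0 z 0.042 [  0 226  16  34]
yellow rect@.004 ((430.8304748535156, -1.2341315746307373), (96.35035705566406, 4.351177215576172), 1.1619033813476562)
yellow rect@.004 ((437.23858642578125, 305.45477294921875), (31.409671783447266, 106.49777221679688), 89.06704711914062)
```

View pics/w18.png

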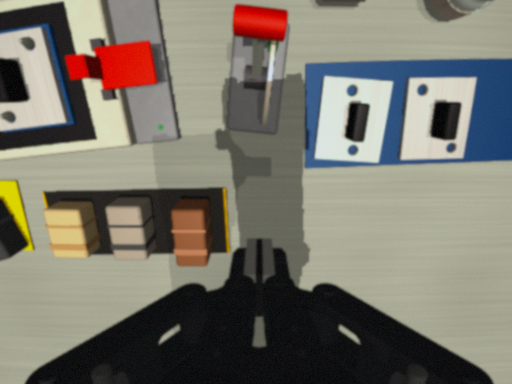

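```bash

cat > lev.py <<'E'
from h import *
import sys
im,d,c=load(sys.argv[1]); X=cloud(d,c)
hsv=cv2.cvtColor(im,cv2.COLOR_BGR2HSV);H,S,V=cv2.split(hsv)
near=(X[...,1]<.02)&(X[...,1]>-.12)&(X[...,0]>.5)&(X[...,0]<.82)
red=((H<6)|(H>174))&(S>150)&(V>70)&near&(X[...,2]>.05)
q=X[red]; zt=np.percentile(q[:,2],97); print('n',red.sum(),'ztop',zt,'mean',q.mean(0))
cc=max(cv2.findContours(red.astype(np.uint8),0,2)[0],key=cv2.contourArea); 
print('rect px',cv2.minAreaRect(cc))
for z in [zt-.011]: print('rect at axis height',z,cv2.minAreaRect((plane(cc.reshape(-1,2),z,c)[:,:2]*1000).astype(np.float32)))
crest=red&(X[...,2]>zt-.0015); print('crest mean',X[crest].mean(0), 'px',np.argwhere(crest).mean(0)[::-1])
unit=near&(X[...,2]>.030)&(X[...,2]<.042)&(S<60)
if unit.sum()>50:
    k=max(cv2.findContours(cv2.morphologyEx(unit.astype(np.uint8),cv2.MORPH_CLOSE,np.ones((9,9))),0,2)[0],key=cv2.contourArea)
    print('unit rect',cv2.minAreaRect((plane(k.reshape(-1,2),.036,c)[:,:2]*1000).astype(np.float32)))
E
python3 lev.py w18; python3 lev.py w9;python3 lev.py w3
python3 - <<'E'
from h import *
im,d,c=load('w18')
cv2.imwrite('pics/w18z.png',cv2.resize(im[0:150,200:320],None,fx=4,fy=4,interpolation=cv2.INTER_CUBIC))
E
```

```text
n 1645 ztop 0.1450388318814288 mean [ 0.64672099 -0.04934075  0.14470113]
rect px ((259.3461608886719, 22.730770111083984), (53.70703887939453, 31.628856658935547), 7.125016689300537)
rect at axis height 0.1340388318814288 ((648.8248901367188, -49.35585403442383), (40.53974151611328, 21.776073455810547), 83.46699523925781)
crest mean [ 0.64674275 -0.04926337  0.15445981] px [255.0867679   20.11930586]
unit rect ((615.9373168945312, -45.97585678100586), (59.115665435791016, 117.6393814086914), 83.3099594116211)
n 1830 ztop 0.14480600873134333 mean [ 0.64812114 -0.04607739  0.14114398]
rect px ((427.7799987792969, 48.540000915527344), (63.07392883300781, 32.24406814575195), 8.130102157592773)
rect at axis height 0.13380600873134332 ((649.10205078125, -50.598487854003906), (48.05057907104492, 21.662538528442383), 84.13188171386719)
crest mean [ 0.64931181 -0.04835804  0.14409219] px [432.64944649  46.08856089]
unit rect ((616.4534912109375, -43.80601119995117), (59.36677932739258, 118.9105224609375), 84.09498596191406)
n 1080 ztop 0.14497313857805863 mean [ 0.6485659  -0.04632574  0.14135439]
rect px ((403.0154113769531, 69.87692260742188), (48.3735466003418, 24.558876037597656), 7.125016689300537)
rect at axis height 0.13397313857805862 ((649.1573486328125, -50.27298355102539), (46.95780563354492, 21.26662254333496), 84.51508331298828)
crest mean [ 0.64943353 -0.04908009  0.1442218 ] px [407.20666667  68.66      ]
unit rect ((617.1536254882812, -43.47898864746094), (58.78791046142578, 118.6946029663086), 84.38987731933594)
```

View pics/w18z.png

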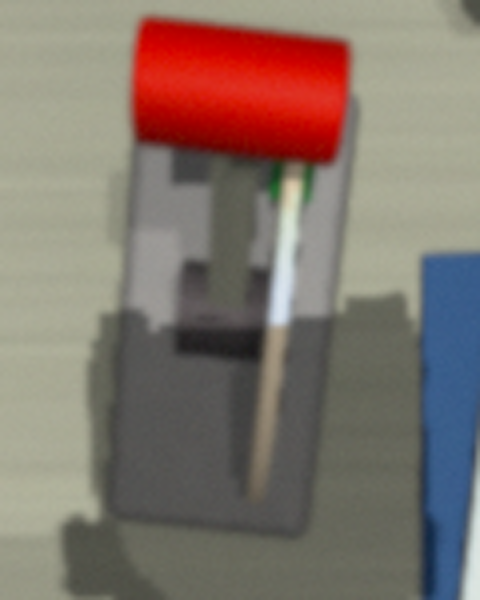

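```bash

python3 - <<'E'
from h import *
im,d,c=load('w18')
# zoom px /4 + (200,0)
for u,v in [(290,190),(283,240),(275,320),(268,380),(258,470),(230,240)]:
    print(u,v,pts([[200+u/4,v/4]],d,c).round(4))
to(.6165-.0,-.045,.2,np.radians(-6.3))
a=np.radians(-6.3);x=np.array([np.cos(a),np.sin(a)]);y=np.array([-x[1],x[0]]);p=np.array([.6165,-.045])
for nm,th in (('now',20.2),('goal',45)):
    k=p+x*.095*np.sin(np.radians(th)); print(nm,'knob',k,.045+.095*np.cos(np.radians(th)),'tcp contact',k-x*.022+y*.007)
E
```

```text
290 190 [[ 0.6388 -0.0614  0.0887]]
283 240 [[ 0.6278 -0.0597  0.0915]]
275 320 [[ 0.6104 -0.0579  0.0944]]
268 380 [[ 0.5972 -0.0565  0.0912]]
258 470 [[ 0.5755 -0.0545  0.074 ]]
230 240 [[ 0.6283 -0.0476  0.0878]]
shift units (tool now) [ 2.09 -0.07  0.98] turn units [-0.    0.01  1.03]  shift units (tool after turn) [ 2.07 -0.29  0.98]
now knob [ 0.64910523 -0.04859965] 0.13415683716215782 tcp contact [ 0.62800623 -0.03922777]
goal knob [ 0.68326947 -0.05237142] 0.11217514421272202 tcp contact [ 0.66217047 -0.04299954]
```

>>> apply_moves:
  motion:
    - {"hand":0,"x":0.4,"y":0,"z":0.1,"wx":0,"wy":0,"wz":0.5}
    - {"hand":0,"x":0.6,"y":0,"z":0.3,"wx":0,"wy":0,"wz":0.5}
    - {"hand":0,"x":0.5,"y":0,"z":0.5,"wx":0,"wy":0,"wz":0}
    - {"hand":0,"x":0.3,"y":-0.2,"z":0.6,"wx":0,"wy":0,"wz":0}
    - {"hand":0,"x":0,"y":0,"z":0.5,"wx":0,"wy":0,"wz":0}

```text
t: 36.2
tool_pos: [0.6043, -0.0424, 0.1479]
tcp_rot: [0.999, -0.052, 0.0, -0.001]
wrist_force: [-0.4, 0.5, 0.8]
grip_width: -0.002
```

>>> apply_moves:
  motion:
    - {"hand":0,"x":0,"y":0,"z":0,"wx":0,"wy":0,"wz":0}
    - {"hand":0,"x":0,"y":0,"z":0,"wx":0,"wy":0,"wz":0}
    - {"hand":0,"x":0,"y":0,"z":0,"wx":0,"wy":0,"wz":0}
    - {"hand":0,"x":0,"y":0,"z":0,"wx":0,"wy":0,"wz":0}
    - {"hand":0,"x":0,"y":0,"z":0,"wx":0,"wy":0,"wz":0}

```text
t: 36.7
tool_pos: [0.604, -0.0449, 0.1507]
tcp_rot: [0.999, -0.054, 0.001, 0.0]
wrist_force: [0.1, -0.7, 0.3]
grip_width: 0.004
```

```bash

python3 - <<'E'
from h import *
s=st();to(.612,-.0375,.141,np.radians(-6.3));cap('wrist','w19')
E
```

```text
t 36.7 pos [ 0.604  -0.0449  0.1507] F [ 0.1 -0.7  0.3] grip 0.004
x [ 0.994 -0.107  0.002] y [-0.107 -0.994 -0.   ] z [ 0.002 -0.    -1.   ] q [ 0.06  0.49 -0.1   1.72  0.06  0.92 -1.75]
shift units (tool now) [ 0.14 -0.17  0.19] turn units [-0.   -0.02  0.02]  shift units (tool after turn) [ 0.14 -0.17  0.19]
```

View pics/w19.png

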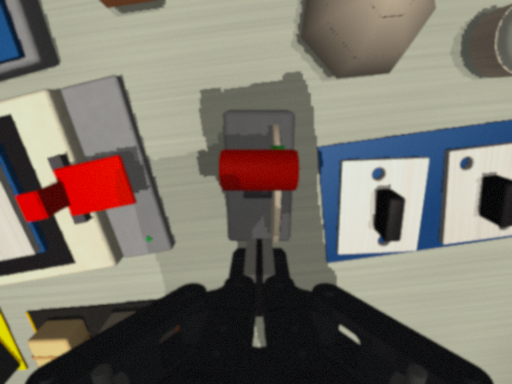

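>>> apply_moves:
  motion:
    - {"hand":0,"x":0.14,"y":-0.14,"z":0.2,"wx":0,"wy":0,"wz":0}
    - {"hand":0,"x":0.3,"y":0,"z":0,"wx":0,"wy":0,"wz":0}
    - {"hand":0,"x":0.2,"y":0,"z":0.12,"wx":0,"wy":0,"wz":0}
    - {"hand":0,"x":0.2,"y":0,"z":0.15,"wx":0,"wy":0,"wz":0}
    - {"hand":0,"x":0.2,"y":0,"z":0.15,"wx":0,"wy":0,"wz":0}

```text
t: 37.25
tool_pos: [0.6566, -0.0434, 0.1173]
tcp_rot: [0.999, -0.054, -0.0, 0.0]
wrist_force: [-0.6, 0.5, 1.3]
grip_width: 0.002
```

>>> apply_moves:
  motion:
    - {"hand":0,"x":0,"y":0,"z":0,"wx":0,"wy":0,"wz":0}
    - {"hand":0,"x":0,"y":0,"z":0,"wx":0,"wy":0,"wz":0}
    - {"hand":0,"x":0,"y":0,"z":0,"wx":0,"wy":0,"wz":0}
    - {"hand":0,"x":0,"y":0,"z":0,"wx":0,"wy":0,"wz":0}
    - {"hand":0,"x":0,"y":0,"z":0,"wx":0,"wy":0,"wz":0}

```text
t: 37.75
tool_pos: [0.656, -0.0434, 0.1188]
tcp_rot: [0.999, -0.054, 0.0, 0.0]
wrist_force: [-0.4, -0.2, 0.6]
grip_width: 0.001
```

```bash

python3 - <<'E'
from h import *
s=st();to(.662,-.043,.119,np.radians(-6.3));cap('wrist','w20')
E
python3 lev.py w20
```

```text
t 37.75 pos [ 0.656  -0.0434  0.1188] F [-0.4 -0.2  0.6] grip 0.001
x [ 0.994 -0.107  0.001] y [-0.107 -0.994 -0.   ] z [ 0.001 -0.    -1.   ] q [ 0.05  0.6  -0.1   1.62  0.07  0.93 -1.75]
shift units (tool now) [ 0.12 -0.02 -0.  ] turn units [-0.   -0.    0.02]  shift units (tool after turn) [ 0.12 -0.02 -0.  ]
n 3450 ztop 0.1262798737075025 mean [ 0.68354049 -0.05306571  0.12448571]
rect px ((273.5, 216.5), (41.0, 83.0), 90.0)
rect at axis height 0.11527987370750249 ((679.4193115234375, -53.39813995361328), (42.09958267211914, 22.210180282592773), 83.8263931274414)
crest mean [ 0.68188546 -0.05297167  0.12974423] px [270.12919463 224.9261745 ]
unit rect ((670.8265991210938, -49.082584381103516), (25.332569122314453, 62.54710388183594), 8.963282585144043)
```

View pics/w20.png

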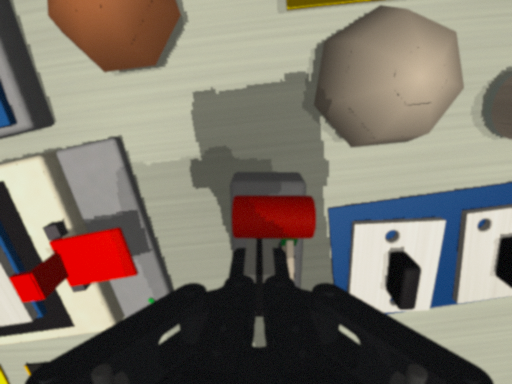

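>>> apply_moves:
  motion:
    - {"hand":0,"x":0.06,"y":0,"z":0.02,"wx":0,"wy":0,"wz":0}
    - {"hand":0,"x":0,"y":0,"z":0,"wx":0,"wy":0,"wz":0}
    - {"hand":0,"x":0,"y":0,"z":0,"wx":0,"wy":0,"wz":0}
    - {"hand":0,"x":-0.2,"y":0,"z":0,"wx":0,"wy":0,"wz":0}
    - {"hand":0,"x":-0.5,"y":0,"z":-0.5,"wx":0,"wy":0,"wz":0}

```text
t: 38.3
tool_pos: [0.6224, -0.0401, 0.1394]
tcp_rot: [0.999, -0.054, -0.002, 0.0]
wrist_force: [-0.2, 0.3, 1.4]
grip_width: 0.002
```

>>> apply_moves:
  motion:
    - {"hand":0,"x":-0.5,"y":0,"z":-0.8,"wx":0,"wy":0,"wz":0}
    - {"hand":0,"x":-0.6,"y":0,"z":-0.7,"wx":0,"wy":0,"wz":0.0}
    - {"hand":0,"x":-0.5,"y":0,"z":-0.6,"wx":0,"wy":0,"wz":-0.5}
    - {"hand":0,"x":-0.3,"y":0,"z":-0.3,"wx":0,"wy":0,"wz":-0.5}
    - {"hand":0,"x":0,"y":0,"z":0,"wx":0,"wy":0,"wz":0}

```text
t: 38.8
tool_pos: [0.5286, -0.0304, 0.2651]
tcp_rot: [1.0, -0.001, 0.002, 0.0]
wrist_force: [1.0, 0.3, 0.2]
grip_width: 0.002
```

>>> apply_moves:
  motion:
    - {"hand":0,"x":-0.5,"y":-0.4,"z":-0.2,"wx":0,"wy":0,"wz":0}
    - {"hand":0,"x":-0.5,"y":-0.6,"z":-0.2,"wx":0,"wy":0,"wz":0}
    - {"hand":0,"x":-0.5,"y":-0.6,"z":0,"wx":0,"wy":0,"wz":0}
    - {"hand":0,"x":0,"y":0,"z":0,"wx":0,"wy":0,"wz":0}
    - {"hand":0,"x":0,"y":0,"z":0,"wx":0,"wy":0,"wz":0}

```text
t: 39.3
tool_pos: [0.4546, 0.0499, 0.2818]
tcp_rot: [1.0, -0.001, -0.0, 0.0]
wrist_force: [-0.7, -1.0, -0.7]
grip_width: -0.001
```

```bash

python3 - <<'E'
from h import *
s=st();cap('wrist','w21');cap('top','t21');cap('side','s21')
E
python3 lev.py w21; python3 lev.py t21; python3 lev.py s21; python3 meas.py w21
```

```text
t 39.3 pos [0.4546 0.0499 0.2818] F [-0.7 -1.  -0.7] grip -0.001
x [ 1.    -0.002 -0.   ] y [-0.002 -1.     0.   ] z [-0. -0. -1.] q [-0.04  0.14 -0.21  1.89  0.03  1.12 -1.83]
n 73 ztop 0.1281791467484317 mean [ 0.67809785 -0.05256311  0.12407881]
rect px ((266.5, 156.0), (6.0, 11.0), 90.0)
rect at axis height 0.1171791467484317 ((679.2713012695312, -52.66272735595703), (33.88862609863281, 19.05817985534668), 89.6738510131836)
crest mean [ 0.67830708 -0.05070589  0.12796914] px [266.         155.36363636]
unit rect ((614.8372802734375, -47.286014556884766), (59.51969528198242, 118.84494018554688), 83.6346664428711)
n 44 ztop 0.1287518456381885 mean [ 0.67553639 -0.04566573  0.12088021]
rect px ((240.49998474121094, 183.00001525878906), (4.437601566314697, 9.707253456115723), 56.30992889404297)
rect at axis height 0.11775184563818851 ((679.0428466796875, -50.08043670654297), (56.57707977294922, 24.559715270996094), 84.0030288696289)
crest mean [ 0.67764881 -0.04790794  0.12852265] px [240.25 181.  ]
unit rect ((661.945556640625, -57.514373779296875), (87.4002685546875, 230.4150848388
[... 937 characters left out ...]
t('n',red.sum(),'ztop',zt,'mean',q.mean(0))
                 ~~~~~~~~~~~~~^^^^^^^^^^^
    return _quantile_unchecked(
        a, q, axis, out, overwrite_input, method, keepdims, weights)
    return _ureduce(a,
                    func=_quantile_ureduce_func,
    ...<5 lines>...
                    overwrite_input=overwrite_input,
                    method=method)
    r = func(a, **kwargs)
    result = _quantile(arr,
                       quantiles=q,
    ...<2 lines>...
                       out=out,
                       weights=wgt)
    slices_having_nans = np.isnan(arr[-1, ...])
                                  ~~~^^^^^^^^^
IndexError: index -1 is out of bounds for axis 0 with size 0
```

View pics/w21.png

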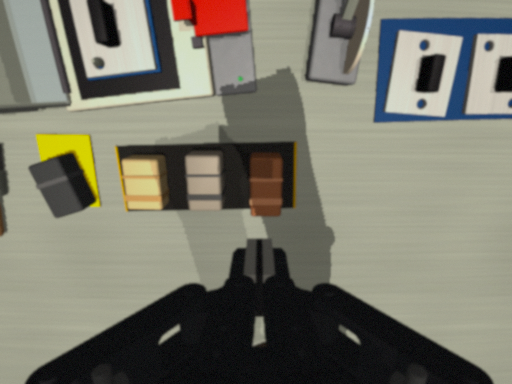

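View pics/s21.png

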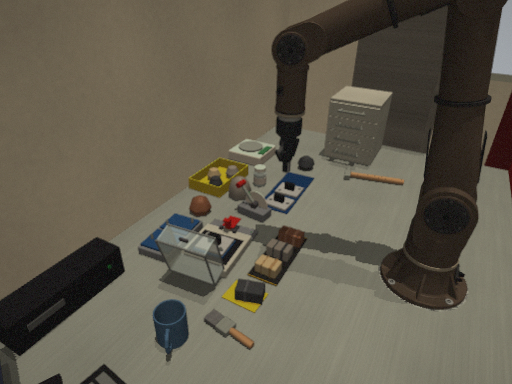

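View pics/t21.png

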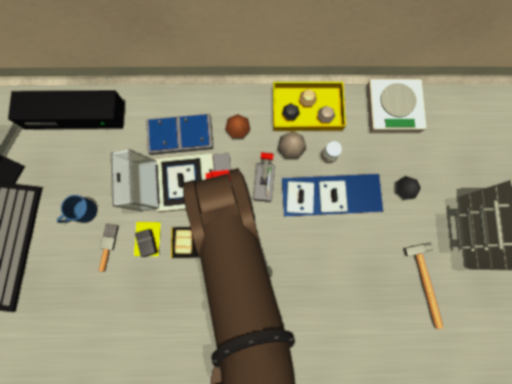

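>>> apply_moves:
  motion:
    - {"hand":0,"x":0.4,"y":0.4,"z":0,"wx":0,"wy":0,"wz":0}
    - {"hand":0,"x":0.6,"y":0.8,"z":0,"wx":0,"wy":0,"wz":0}
    - {"hand":0,"x":0.5,"y":0.7,"z":0,"wx":0,"wy":0,"wz":0}
    - {"hand":0,"x":0,"y":0,"z":0,"wx":0,"wy":0,"wz":0}
    - {"hand":0,"x":0,"y":0,"z":0,"wx":0,"wy":0,"wz":0}

```text
t: 39.95
tool_pos: [0.5301, -0.0475, 0.2814]
tcp_rot: [1.0, -0.003, -0.001, 0.0]
wrist_force: [-1.6, 0.1, -0.0]
grip_width: 0.0
```

```bash

python3 - <<'E'
from h import *
s=st();im,d,c=cap('wrist','w22')
cv2.imwrite('pics/w22z.png',cv2.resize(im[0:180,160:360],None,fx=3,fy=3,interpolation=cv2.INTER_CUBIC))
E
python3 lev.py w22; python3 meas.py w22
```

```text
t 39.95 pos [ 0.5301 -0.0475  0.2814] F [-1.6  0.1 -0. ] grip 0.0
x [ 1.    -0.007 -0.001] y [-0.007 -1.     0.   ] z [-0.001 -0.    -1.   ] q [ 0.09  0.26 -0.12  1.73  0.04  1.15 -1.62]
n 1103 ztop 0.12627156171627632 mean [ 0.6770127  -0.05236349  0.1271738 ]
rect px ((263.2167053222656, 20.907846450805664), (43.75704574584961, 25.471389770507812), 6.709836959838867)
rect at axis height 0.11527156171627632 ((679.6510009765625, -52.536048889160156), (39.763214111328125, 21.083812713623047), 83.57794952392578)
crest mean [ 0.67635682 -0.05223972  0.13825375] px [257.82686567  20.8238806 ]
unit rect ((616.5508422851562, -45.70960998535156), (59.44509506225586, 118.44911193847656), 83.57366180419922)
seated plate rect@.046 ((617.1283569335938, 217.60903930664062), (100.75277709960938, 87.38457489013672), 5.96912145614624)
plane tilt,z [0.001  0.004  0.0454]
block hue 32.0 V 83.0 z 0.0306 [  0 142 124  26]
    top c 547.5 223.8 size 30.9 181.7 yaw -87.3
block hue 18.0 V 172.0 z 0.0435 [121 207  40  53]
    top c 430.6 122.8 size 48.1 78.4 yaw -0.5
block hue 30.0 V 69.0 z 0.0433 [  0 209  36  55]
    top c 423.8 324.6 size 78.9 52.0 yaw 16.9
block hue 11.0 V 153.0 z 0.0474 [181 209  34  56]
    top c 425.9 39.9 size 43.5 80.9 yaw -0.3
block hue 21.0 V 214.0 z 0.0394 [ 64 211  43  47]
    top c 427.8 206.8 size 53.4 72.1 yaw -1.1
yellow rect@.004 ((430.00946044921875, -0.8904323577880859), (95.40555572509766, 4.3395514488220215), 1.0289585590362549)
yellow rect@.004 ((437.7973327636719, 324.94586181640625), (68.96163177490234, 107.45117950439453), 88.62329864501953)
```

View pics/w22z.png

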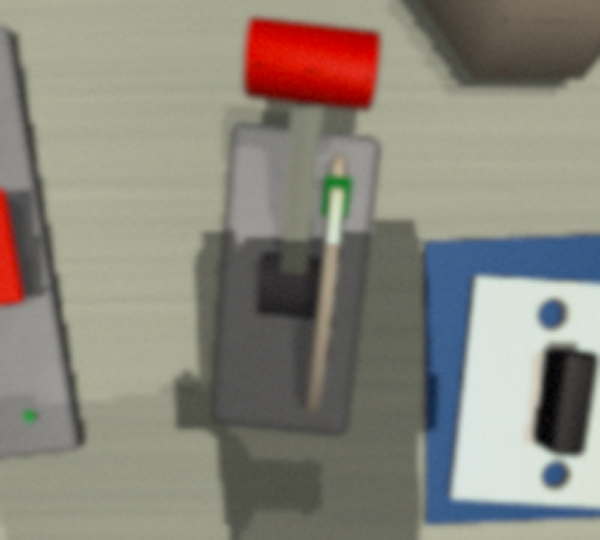

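```bash

python3 - <<'E'
from h import *
to(.63,-.0395,.16,np.radians(-6.3))
E
```

```text
shift units (tool now) [ 2.01 -0.14  2.43] turn units [-0.    0.01  1.01]  shift units (tool after turn) [ 1.98 -0.35  2.43]
```

>>> apply_moves:
  motion:
    - {"hand":0,"x":0.4,"y":0,"z":0.3,"wx":0,"wy":0,"wz":0.5}
    - {"hand":0,"x":0.6,"y":-0.1,"z":0.5,"wx":0,"wy":0,"wz":0.5}
    - {"hand":0,"x":0.5,"y":-0.1,"z":0.6,"wx":0,"wy":0,"wz":0}
    - {"hand":0,"x":0.4,"y":-0.1,"z":0.6,"wx":0,"wy":0,"wz":0}
    - {"hand":0,"x":0,"y":0,"z":0.4,"wx":0,"wy":0,"wz":0}

```text
t: 40.5
tool_pos: [0.6267, -0.0351, 0.1598]
tcp_rot: [0.999, -0.052, -0.001, -0.001]
wrist_force: [0.1, 0.2, 0.0]
grip_width: 0.001
```

>>> apply_moves:
  motion:
    - {"hand":0,"x":0,"y":0,"z":0.4,"wx":0,"wy":0,"wz":0}
    - {"hand":0,"x":0,"y":0,"z":0.4,"wx":0,"wy":0,"wz":0}
    - {"hand":0,"x":0,"y":0,"z":0,"wx":0,"wy":0,"wz":0}
    - {"hand":0,"x":0,"y":0,"z":0,"wx":0,"wy":0,"wz":0}
    - {"hand":0,"x":0,"y":0,"z":0,"wx":0,"wy":0,"wz":0}

```text
t: 41.0
tool_pos: [0.6264, -0.0367, 0.1237]
tcp_rot: [0.999, -0.053, 0.001, -0.0]
wrist_force: [-0.0, -0.4, -0.2]
grip_width: 0.002
```

```bash

python3 - <<'E'
from h import *
st();to(.663,-.043,.119,np.radians(-6.3))
E
```

```text
t 41.0 pos [ 0.6264 -0.0367  0.1237] F [-0.  -0.4 -0.2] grip 0.002
x [ 0.994 -0.107  0.002] y [-0.107 -0.994 -0.   ] z [ 0.002  0.    -1.   ] q [ 0.04  0.55 -0.1   1.69  0.06  0.9  -1.76]
shift units (tool now) [0.74 0.05 0.1 ] turn units [-0.   -0.02  0.03]  shift units (tool after turn) [0.74 0.04 0.09]
```

>>> apply_moves:
  motion:
    - {"hand":0,"x":0.4,"y":0,"z":0.1,"wx":0,"wy":0,"wz":0}
    - {"hand":0,"x":0.2,"y":0,"z":0,"wx":0,"wy":0,"wz":0}
    - {"hand":0,"x":0.15,"y":0,"z":0,"wx":0,"wy":0,"wz":0}
    - {"hand":0,"x":0,"y":0,"z":0,"wx":0,"wy":0,"wz":0}
    - {"hand":0,"x":0,"y":0,"z":0,"wx":0,"wy":0,"wz":0}

```text
t: 41.5
tool_pos: [0.663, -0.0411, 0.1177]
tcp_rot: [0.999, -0.054, 0.0, -0.0]
wrist_force: [1.0, -0.2, -0.4]
grip_width: 0.001
```

```bash

python3 - <<'E'
from h import *
st();cap('wrist','w23')
E
python3 lev.py w23
```

```text
t 41.5 pos [ 0.663  -0.0411  0.1177] F [ 1.  -0.2 -0.4] grip 0.001
x [ 0.994 -0.107  0.   ] y [-0.107 -0.994 -0.   ] z [ 0. -0. -1.] q [ 0.04  0.61 -0.09  1.6   0.06  0.93 -1.75]
n 3283 ztop 0.12174345805356496 mean [ 0.6880652  -0.05350959  0.11991473]
rect px ((279.5, 218.5), (41.0, 81.0), 90.0)
rect at axis height 0.11074345805356496 ((683.6162719726562, -54.058467864990234), (41.976959228515625, 22.851797103881836), 83.86372375488281)
crest mean [ 0.68637755 -0.05320677  0.12485961] px [274.75791275 226.50213858]
unit rect ((737.44287109375, -105.80435180664062), (81.74614715576172, 30.58125877380371), 0.058544207364320755)
```

>>> apply_moves:
  motion:
    - {"hand":0,"x":-0.3,"y":0,"z":0,"wx":0,"wy":0,"wz":0}
    - {"hand":0,"x":-0.5,"y":0,"z":-0.5,"wx":0,"wy":0,"wz":0}
    - {"hand":0,"x":-0.5,"y":0,"z":-0.8,"wx":0,"wy":0,"wz":0}
    - {"hand":0,"x":-0.6,"y":0,"z":-0.8,"wx":0,"wy":0,"wz":-0.5}
    - {"hand":0,"x":-0.5,"y":0,"z":-0.8,"wx":0,"wy":0,"wz":-0.5}

```text
t: 42.05
tool_pos: [0.5417, -0.0293, 0.2639]
tcp_rot: [1.0, -0.0, -0.0, 0.0]
wrist_force: [1.2, -1.2, 0.7]
grip_width: -0.001
```

>>> apply_moves:
  motion:
    - {"hand":0,"x":-0.3,"y":0,"z":-0.3,"wx":0,"wy":0,"wz":0}
    - {"hand":0,"x":0,"y":0,"z":0,"wx":0,"wy":0,"wz":0}
    - {"hand":0,"x":0,"y":0,"z":0,"wx":0,"wy":0,"wz":0}
    - {"hand":0,"x":0,"y":0,"z":0,"wx":0,"wy":0,"wz":0}
    - {"hand":0,"x":0,"y":0,"z":0,"wx":0,"wy":0,"wz":0}

```text
t: 42.55
tool_pos: [0.5286, -0.0296, 0.2761]
tcp_rot: [1.0, -0.001, -0.001, -0.0]
wrist_force: [0.6, 0.1, -0.7]
grip_width: -0.003
```

```bash

python3 - <<'E'
from h import *
st();cap('wrist','w24')
E
python3 lev.py w24; python3 meas.py w24; python3 pl.py w24
```

```text
t 42.55 pos [ 0.5286 -0.0296  0.2761] F [ 0.6  0.1 -0.7] grip -0.003
x [ 1.    -0.003 -0.002] y [-0.003 -1.     0.   ] z [-0.002  0.    -1.   ] q [ 0.07  0.26 -0.14  1.74  0.04  1.14 -1.66]
n 1140 ztop 0.12235820346490386 mean [ 0.68084036 -0.05279743  0.12381989]
rect px ((285.2866516113281, 13.063138008117676), (44.39967346191406, 26.581382751464844), 6.709836959838867)
rect at axis height 0.11135820346490387 ((684.081298828125, -53.8779296875), (39.9393424987793, 21.619232177734375), 84.0021743774414)
crest mean [ 0.67894936 -0.05146468  0.14025423] px [277.32871972  14.37024221]
unit rect ((616.5794677734375, -45.70045852661133), (59.857120513916016, 118.37580871582031), 83.7685546875)
seated plate rect@.046 ((617.238037109375, 218.01361083984375), (100.47933959960938, 86.91544342041016), 5.501049518585205)
plane tilt,z [-0.0002  0.0043  0.0454]
block hue 33.0 V 83.5 z 0.0302 [ 65 141  73  19]
    top c 547.5 179.4 size 100.1 24.0 yaw 89.3
block hue 35.0 V 99.0 z 0.0328 [  0 142  67  27]
    top c 546.2 274.3 size 33.2 104.9 yaw -84.8
block hue 18.0 V 177.0 z 0.0435 [132 207  39 
[... 392 characters left out ...]
78), (87.12744140625, 4.752424240112305), 1.333129644393921)
yellow rect@.004 ((438.34710693359375, 330.3843994140625), (80.4041519165039, 107.92964172363281), 88.1952133178711)
plate c 570.9 -271.7 size 100.5 87.7 yaw 1.9
   hole 30 [ 606.2 -246.8] local [36.2 23.8]
   hole 19 [ 536.7 -296.1] local [-34.9 -23.2]
   holes mid [ 571.49973331 -271.41297472] half vec [35.5 23.5] len 85.2
   handle top [[571.5, -269.6], [40.1, 16.3], 2.1]
plate c 568.8 -164.5 size 85.6 99.9 yaw -3.6
   hole 40 [ 604.5 -160.7] local [35.3  6. ]
   hole 28 [ 532.6 -167.9] local [-35.9  -5.7]
   holes mid [ 568.57073872 -164.33622942] half vec [35.6  5.8] len 72.2
   handle top [[569.8, -162.6], [14.6, 40.5], 87.4]
```

View pics/w24.png

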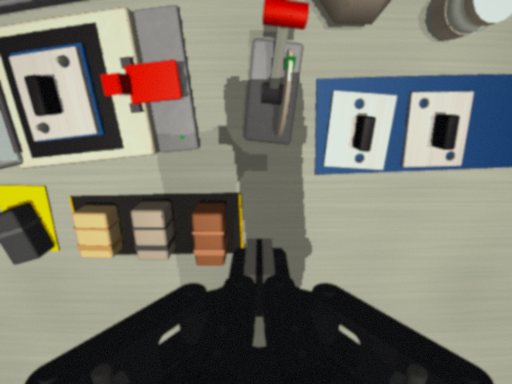

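```bash

python3 - <<'E'
from h import *
print(ctrl.hand_in())
E
```

```text
the job is handed in; nothing more can be done
None
```

The job is done and handed in at about 42.6 s of the 210 s allowed. No verdict was reported.

- **Cover:** I pressed the red latch paddle and the cover swung open by itself. The pictures show it standing open; I did not measure its angle. I kept the arm clear of it.
- **Plates:** Plate C's hole pattern, (36, −24) mm in its own frame, matched the pins, so it was the only plate I moved. It dropped over both pins with no resistance. In the last check its centre was at (617, 218) mm against about (618.5, 219) mm for the fixture, with its top at 45.4 mm (46 expected) and level. Plates A and B stayed flat on the mat.
- **Blocks:** The dark block is on the yellow pad, about 14 mm from the pad centre and turned about 16 degrees. It pressed down with about 42 N at the wrist as I set it down, under the 120 N limit. The sand, grey and red-brown blocks lie side by side on the bed, about 80 mm apart and not stacked.
- **Lever:** The first push left it at about 42 degrees, so I pushed again. It now reads about 45.5 degrees from the knob's position and height.

**Checks:** None of the last checks failed. The measurements disagreed by about 1 to 2 mm between views. I saw no block knocked aside, and the bystanders look unmoved in the pictures, though I did not measure them.

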